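# Load a lacquered handle into the engraving rest

## Task

Take the plain straight lacquered handle from the sawtooth rack, lay it in the V-groove of the engraving rest short of the clamp, let go of it, and push it along the groove under the raised clamp foot until its end touches the end stop. Then clamp it there by turning only the outer ring of the clamp clockwise as far as it goes, leaving the small pressure screw in the middle of the ring as it is set. Leave the other two handles in the rack, do not let the handle fall on the bench and do not disturb the other things there.

Things in the scene. Friction and masses are not known exactly. Their poses are not given: they have to be found in the camera images.
- handle_center (a point): centre of the handle to be loaded: a plain straight round rod of dark red lacquered wood, 20 mm diameter, 170 mm long, both ends flat and alike, its length along this frame's y axis; about 45 g. It starts lying level in any one of the rack's three notches, its centre 50 mm above the bench. Grasp it from above near its middle
- handle: the same handle as a solid; origin and axes as handle_center
- rack: wooden rack, fixed: a board 200 mm (x) by 130 mm (y), 10 mm thick, with two sawtooth rails along x, 12 mm thick, at y = -52 and +52 mm, tooth tops 65 mm above the bench. Its three notches are at x = -58, 0 and +58 mm; the handles lie in them along y, free between the rails. Origin under the middle. The rack may be left or right of the robot, with the engraving rest on the other side
- press: the engraving rest, fixed: an aluminium plate 12 mm thick (x -105 to +65, y -180 to +170 mm) with a steel V rail along y, 44 mm wide, shoulders 45 mm above the bench, from y = -170 to +120 mm, cut away down to the plate from y = -80 to -10 mm as a gap for the fingers. Origin on the bench under the groove's axis; y runs along the groove towards the stop, z up
- stop_face (a point): point on the end stop's face touched by the centre of the handle's end when home, on the groove's axis, 50 mm above the bench; axes as press (y along the groove into the stop). A handle in the groove has its centre at x = 0, z = 0 of this frame, y = -85 mm when home, and stands 15 mm above the rail's shoulders. The stop is a steel plate 50 mm wide, 12 mm thick, top 78 mm above the bench
- gap_mid (a point): middle of the finger gap (70 mm long) in the rail, on the groove's axis, 165 mm before the stop; axes as press. A handle laid with its centre here rests on the rail on both sides of the gap with its front end 80 mm short of the stop, 29 mm short of the clamp's arm
- clamp_arm (a point): point on top of the clamp's arm on the clamp's axis, over the groove 35 mm before the stop, 103 mm above the bench; axes as press. The arm is 32 mm wide along the groove, its underside 85 mm above the bench, and reaches from x = +25 mm to a column at x = -45 to -85 mm, on the robot's side, of the same height. A handle cannot be laid from above there
- ring_axis (a point): on the clamp's axis at half height of its outer ring, 122 mm above the bench. The ring: dark steel, knurled, 52 mm diameter, 24 mm high, 7 mm clear of the arm, with one lug 9 mm wide out to 42 mm from the axis along -x of this frame, which turns with the ring. Over it stands the brass screw, 29 mm wide, top 155 mm above the bench; the fingers can straddle it to grip the ring's sides
- ring (a joint): angle of the outer ring: 0 fully open (lug towards -x of press), 1.4 rad at its end; grows clockwise seen from above. It starts between 0 and 0.25, stays where it is left, needs about 0.1 N m, turns independently of the screw, and lowers the clamp foot by 8.6 mm per rad
- screw_bar_tip (a point): end of the bar grip on top of the brass pressure screw in the middle of the ring, 13 mm from the clamp's axis; the screw turns very easily when touched and must stay as it is
- foot: clamp foot on the clamp's axis under the arm, a pad 26 mm (across) by 18 mm (along the groove), 12 mm thick; origin at the centre of its underside. With the ring at 0 it is 9 mm above a lying handle. It is sprung: it touches the handle at about 1.05 rad and presses on it with about 3 N at 1.4 rad. Lowered, it blocks a handle from entering
- spare_knob_center (a point): centre of a spare handle in the rack, same wood and diameter, with a 33 mm ball at one end; to be left in its notch
- spare_collar_center (a point): centre of another spare handle in the rack, with a 31 mm collar 8 mm wide at each end; to be left in its notch
- sand_block: loose bystander, to be left alone; sanding block 60 x 100 x 30 mm high, on the robot's side of the engraving rest; origin at the centre of its underside
- jar: loose bystander, to be left alone; glass jar with lid, 64 mm diameter, 75 mm high, on the far side of the engraving rest; origin at the centre of its underside
- tape: loose bystander, to be left alone; roll of paper tape lying flat, 90 mm diameter, 24 mm high, on the far side of the rack; origin at the centre of its underside
- bowl: loose bystander, to be left alone; small white bowl, 84 mm diameter, 40 mm high, on the robot's side of the rack; origin at the centre of its underside
- brush: loose bystander, to be left alone; brush 170 mm long lying flat, at the robot's left; origin at its middle
- brush_pot: blue pot with brushes, fixed, 72 mm diameter, 175 mm high with its brushes, on the far side between rack and engraving rest; origin at the centre of its underside
There are look-alikes about, which are no part of the job. What is shaped like the handle but yellow is not meant.

How it is judged:
On the way, in this order (a step that is already met when the one before it is completed fails the run):
1. the handle lies in the groove, its end at least 30 mm short of the stop, and is let go (x of handle_center in the frame of stop_face between -0.004 and 0.004 m and z of handle_center in the frame of stop_face between -0.004 and 0.004 m and angle between the y axis of handle_center and the y axis of stop_face, either way round below 0.05 rad and contact force between handle and the fingers below 0.05 N and y of handle_center in the frame of stop_face between -0.23 and -0.115 m), for 0.2 s.
2. the handle is pushed along the groove until its end touches the stop (x of handle_center in the frame of stop_face between -0.004 and 0.004 m and z of handle_center in the frame of stop_face between -0.004 and 0.004 m and angle between the y axis of handle_center and the y axis of stop_face, either way round below 0.05 rad and y of handle_center in the frame of stop_face between -0.087 and -0.082 m), for 0.2 s.
3. the ring is turned to the end and the foot presses on the handle (all of step 2 and value of joint ring above 1.25 rad and contact force between foot and handle above 0.5 N), for 0.2 s.
At the end, for the whole second after the job is handed in: The handle lies at rest in the groove (within 4 mm of its axis across and in height, within 0.05 rad), its end within 2 mm of the stop; the clamp ring is past 1.25 rad and the foot presses on the handle with more than 0.5 N (all of step 3 and contact force between handle and the fingers below 0.05 N and linear speed of handle below 0.01 m/s); the robot touches nothing.
It fails at once if the pressure screw is turned (its bar end by more than 4 mm) (distance of screw_bar_tip from where it was at the start of the episode above 0.004 m).
It fails at once if the handle falls off onto the bench (height (world z) of handle_center below 0.03 m).
It fails at once if a spare handle is moved by more than 20 mm (distance of any of spare_knob_center, spare_collar_center from where it was at the start of the episode above 0.02 m).
It fails at once if another thing on the bench is moved by more than 20 mm (distance of any of sand_block, jar, tape, bowl, brush from where it was at the start of the episode above 0.02 m).
It also fails if it takes over 69 s, if anything falls off the work surface, if the arm or the gripper's body presses on something with over 40 N, if the wrist force passes 120 N, or if a joint passes its speed limit or range.

## Robot

A 7-joint arm with a two-finger parallel gripper is mounted at the origin on the work surface. World frame = base frame: x ahead of the robot, y to its left, z up, the work surface at z = 0. Lengths are in m, angles in rad, forces in N, time in s.
With the tool pointing down it reaches from about 0.375 to 0.925 m from the base axis. Payload 3.1 kg.
Tool frame: the origin (TCP) lies at the very end of the fingers, on their centre line; the grasp point (between the pads) lies 19 mm behind it; y points along the fingers, z is the direction in which the jaws open and shut, and the axes are right-handed (so a half turn about y gives the same grasp; the last joint's range is limited). The gripper opens to 85 mm and grips with 20 to 120 N. Pads are 22 mm wide; open, the fingers measure 114 mm over their backs; the gripper's body (76 mm by 85 mm) begins 54 mm behind the grasp point. The pads swing forward as they close: fully open they stand 13 mm farther back than shut.
Start: joints at [-1.384, 0.383, 0.044, 1.598, -0.018, 1.161, -0.05], TCP at [0.183, 0.624, 0.231] pointing down, gripper open.
Joint ranges: [-2.61, 2.61], [-0.41, 2.15], [-1.48, 1.57], [0, 2.5], [-1.57, 4.71], [0.05, 1.97], [-2.85, 2.85]. Speed limits (rad/s): [2.79, 2.79, 3.14, 3.14, 3.14, 3.14, 3.14].

## Interface

Orientations are given as a unit quaternion [w, x, y, z].
In Python, from station import read_state, vision, env gives the robot as it stands.
- The arm moves only by the tool play_rows, never from a script. Its argument "plan" is a list of rows, each an object of numbers: "x", "y", "z": the shift along the tool's x, y, z in m; "spin": the turn about the tool's y in degrees; "grip": the opening, from -1 (shut) to 1 (fully open). A call has 1 to 10 rows; each row shifts and turns the commanded pose from where the row before left it, along the tool's axes as they then stand; what a row does not reach is not made up. A row lasts 1/10 s, in which the tool goes at most 50 mm and 8.59 degrees, less where a joint would pass 70% of its speed; a pose out of reach is approached as far as the arm can. A call is refused whole if a number of a shift passes 0.05 or a number of a turn 8.59, either way. A call with a gripper value outside its range is refused whole. The fingers move at their own pace and stop on an object; "force" is the grip in N (left out, the last holds). Time passes only in rows, so rows that do not move let the fingers close. It gives the time, the measured TCP pose, the force and the opening at its end, in the units of the state.
- read_state(): the state, without advancing time (a new reading comes with each control period).
- vision.capture(name): name is "scene" or "top" or "wrist"; returns a dict with "pixels" (420x560x3 uint8, red, green, blue), "range_z" (420x560 float32, m along the optical axis (not along the pixel's ray), 0 where there is no reading), "camera_matrix" (3x3 intrinsics, pixels), "extrinsics" (4x4, takes a point from world to camera coordinates). Camera axes: x right, y down, z forward; pixel columns grow to the right and rows downward; lengths in m; the calibration is good to about 2 mm. A picture is of the moment at which its call begins.
- env.sign_off(): hands the job in, once; it reports no verdict.
The state is a dict: "time": time; "joint_positions": joint angles; "qvel": joint speeds; "effort": joint torques, N m; "eef_pos": TCP position; "orientation": TCP orientation; "force": force on the tool from outside, world axes, zero at the start; "ft_torque": the same for the moment, N m; "finger_gap": opening from 0.0 (shut) to 1.0 (fully open).
Only numpy, scipy, OpenCV 4.12 (cv2) and the standard library are available. Lean on these libraries where they do the work, as an engineer would, in place of code of your own. Each camera call takes 0.05 s, during which the arm holds its last target.

## Working session

There is one attempt and no reset: what is moved stays moved. The work goes in short steps, Python scripts to look and compute and a tool call to move; the robot and the scene stay as the last step left them, time stands still between calls to the robot, and variables do not carry over. Pictures are saved under pics/ and viewed, and the job is handed in when it is done.

Besides the shell and the picture viewer there is one more tool, called by a JSON object that holds its "op" and its "data". play_rows: Moves the arm, as the interface text tells. Its arguments: {"type":"object","properties":{"plan":{"type":"array","items":{"type":"object","properties":{"x":{"type":"number"},"y":{"type":"number"},"z":{"type":"number"},"spin":{"type":"number"},"grip":{"type":"number"}}}},"force":{"type":"number"}},"required":["plan"]}

```bash
ls; mkdir -p pics; python3 - <<'E'
from station import read_state, vision, env
import cv2,pickle
s=read_state(); print(s)
for n in ("scene","top","wrist"):
    c=vision.capture(n); pickle.dump(c,open(f"{n}0.pkl","wb")); cv2.imwrite(f"pics/{n}0.png",c["pixels"][:,:,::-1]); print(n,c["extrinsics"].round(3).tolist(),c["camera_matrix"].round(1).tolist())
E
```

```text
pics
{'time': 0.0, 'joint_positions': array([-1.38382194,  0.38384367,  0.04380707,  1.59958495, -0.01788694,
        1.16120797, -0.04987296]), 'qvel': array([-1.96795441e-04, -1.56981781e-05,  8.88289138e-04,  2.36163416e-04,
       -1.67803895e-03,  1.49737661e-05, -6.83881245e-04]), 'effort': array([ 1.07593139e-04, -4.33470726e+01,  1.02428600e+00, -2.49508023e+01,
        1.04974938e-02,  1.14173125e-02, -1.15977009e-06]), 'eef_pos': array([0.18233805, 0.62291013, 0.22987607]), 'orientation': array([-0.69902314,  0.70089115, -0.10037733,  0.10021292]), 'force': array([ 0.12560577, -1.06305718,  0.15138022]), 'ft_torque': array([-0.01416865, -0.03925987, -0.00794647]), 'finger_gap': 0.9964088032165594}
scene [[0.359, 0.933, 0.011, -0.29], [0.782, -0.294, -0.55, -0.246], [-0.51, 0.206, -0.835, 1.878], [0.0, 0.0, 0.0, 1.0]] [[544.7, 0.0, 285.4], [0.0, 544.7, 213.5], [0.0, 0.0, 1.0]]
top [[0.011, -1.0, -0.015, 0.156], [-0.991, -0.009, -0.136, 0.482], [0.136, 0.017, -0.991, 1.637], [0.0, 0.0, 0.0, 1.0]] [[518.2, 0.0, 278.6], [0.0, 518.2, 213.9], [0.0, 0.0, 1.0]]
wrist [[0.28, 0.96, -0.003, -0.649], [0.92, -0.267, 0.288, -0.038], [0.275, -0.084, -0.958, 0.38], [0.0, 0.0, 0.0, 1.0]] [[339.9, 0.0, 278.2], [0.0, 339.9, 211.5], [0.0, 0.0, 1.0]]
```

View pics/top0.png

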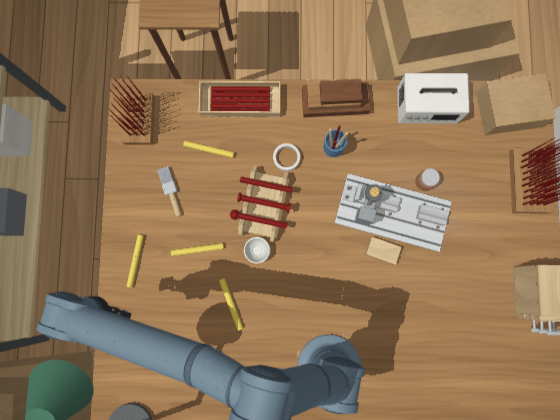

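View pics/scene0.png

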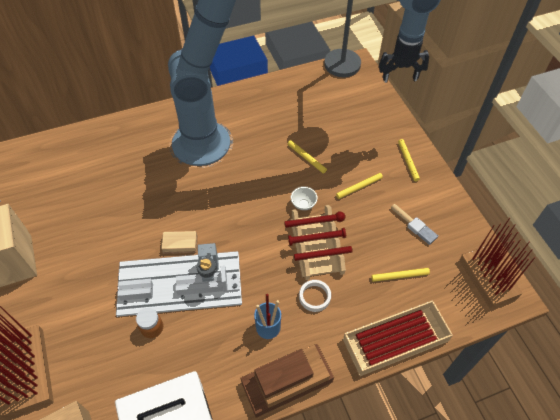

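View pics/wrist0.png

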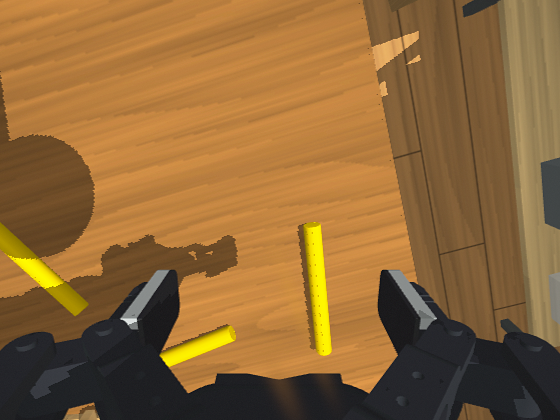

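```bash
cat > h.py <<'E'
import pickle,numpy as np,cv2
def crop(c,r0,r1,c0,c1,f,name):
    im=c["pixels"][r0:r1,c0:c1,::-1]; im=cv2.resize(im,None,fx=f,fy=f,interpolation=cv2.INTER_CUBIC); cv2.imwrite(name,im)
def pt(c,u,v,z=None):
    K=c["camera_matrix"];E=c["extrinsics"];R=E[:3,:3];t=E[:3,3]
    d=np.linalg.inv(K)@[u,v,1.]
    o=-R.T@t; w=R.T@d
    s=(z-o[2])/w[2] if z is not None else c["range_z"][int(round(v)),int(round(u))]
    return o+s*w
def proj(c,p):
    q=c["extrinsics"][:3]@np.append(p,1); q=c["camera_matrix"]@q; return q[:2]/q[2]
E
python3 - <<'E'
from h import *
c=pickle.load(open("top0.pkl","rb"))
crop(c,155,255,220,310,6,"pics/t1.png"); crop(c,165,255,325,460,5.9,"pics/t2.png")
c=pickle.load(open("scene0.pkl","rb")); crop(c,200,285,275,360,7,"pics/s1.png"); crop(c,230,325,110,250,5.7,"pics/s2.png")
E
```

```text
(no output)
```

View pics/t1.png

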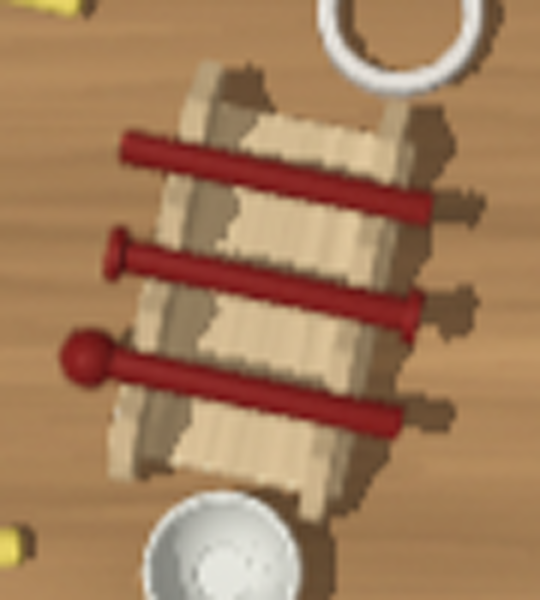

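View pics/t2.png

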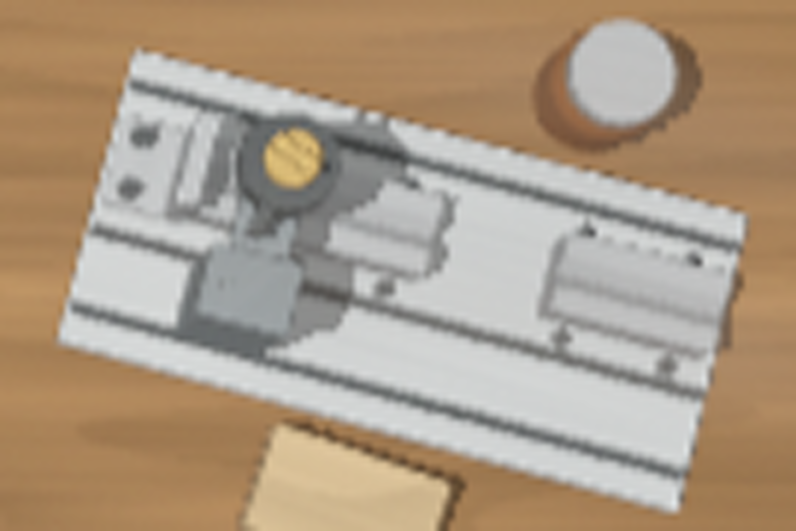

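View pics/s1.png

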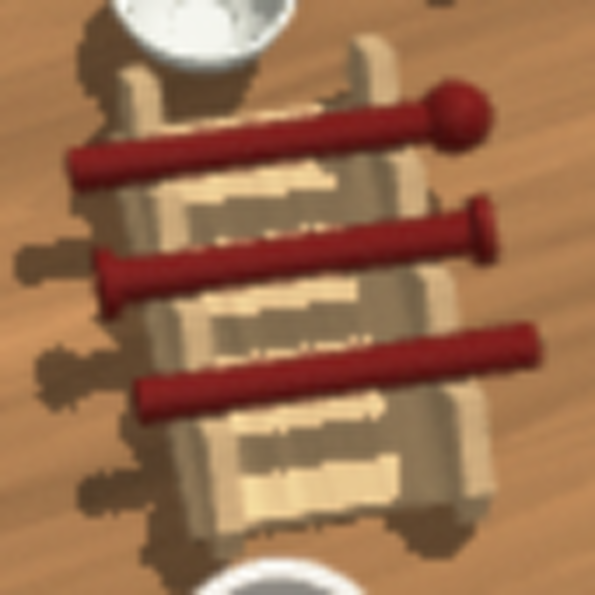

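View pics/s2.png

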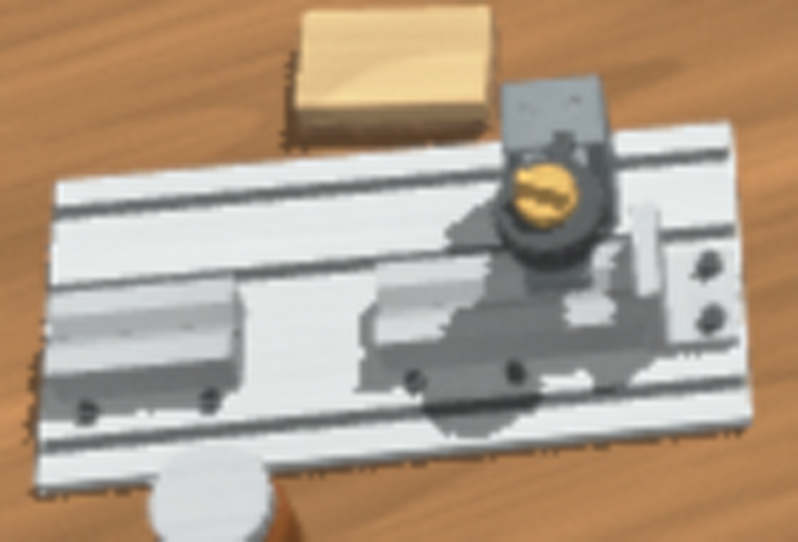

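```bash
cat >> h.py <<'E'
def fit2(local,world):
    l=np.asarray(local);w=np.asarray(world)[:,:2];lm=l.mean(0);wm=w.mean(0);a=l-lm;b=w-wm
    th=np.arctan2((a[:,0]*b[:,1]-a[:,1]*b[:,0]).sum(),(a*b).sum())
    R=np.array([[np.cos(th),-np.sin(th)],[np.sin(th),np.cos(th)]])
    t=wm-R@lm; return th,t,np.linalg.norm(l@R.T+t-w,axis=1)
E
python3 - <<'E'
from h import *
t=pickle.load(open("top0.pkl","rb"));s=pickle.load(open("scene0.pkl","rb"))
def P(c,lst,o,f,z): return [pt(c,o[0]+(a+.5)/f-.5,o[1]+(b+.5)/f-.5,z) for a,b in lst]
A=P(t,[(121,150),(432,208)],(220,155),6,.05); B=P(s,[(541,344),(136,402)],(275,200),7,.05)
for q in(A,B): q=np.array(q); print(q.round(4).tolist(),q.mean(0),np.linalg.norm(q[0]-q[1]),np.degrees(np.arctan2(*(q[0]-q[1])[:2])))
L=[(.065,.17),(.065,-.18),(-.105,-.18),(-.105,.17)]
C=P(t,[(138,50),(745,213),(678,510),(60,343)],(325,165),5.9,.012)
D=P(s,[(752,422),(36,494),(56,180),(731,122)],(110,230),5.7,.012)
for q in (C,D): print(fit2(L,q))
# depth checks
for c in(t,s):
  pass
print(pt(t,266,184.7),pt(t,374,192),pt(s,322,254))
# screw top centre z=.155
print(P(t,[(293,157)],(325,165),5.9,.155),P(s,[(545,195)],(110,230),5.7,.155))
E
```

```text
[[0.5887, 0.2873, 0.05], [0.5583, 0.1198, 0.05]] [0.57349139 0.2035867  0.05      ] 0.1702364527861892 10.281123501866526
[[0.592, 0.2905, 0.05], [0.5578, 0.1219, 0.05]] [0.57488906 0.20620003 0.05      ] 0.17195267621577948 11.484906545979587
(np.float64(-0.25903327433977835), array([ 0.51446405, -0.21193195]), array([0.00176405, 0.00219961, 0.00067632, 0.00131912]))
(np.float64(-0.25823733755653544), array([ 0.51886265, -0.20993313]), array([0.00076674, 0.00206865, 0.0020368 , 0.00067629]))
[0.57054419 0.20189538 0.06021868] [ 0.53457935 -0.12861762  0.14239182] [0.58037623 0.19996221 0.0562274 ]
[array([ 0.53473787, -0.12725447,  0.155     ])] [array([ 0.54640807, -0.12920138,  0.155     ])]
```

```bash
cat >> h.py <<'E'
from scipy.spatial.transform import Rotation as Ro
TH=-0.2586; O=np.array([.5165,-.211])
def press(x,y,z):
    c,s=np.cos(TH),np.sin(TH); return np.array([O[0]+c*x-s*y,O[1]+s*x+c*y,z])
def tool(s):
    q=s["orientation"]; return Ro.from_quat([q[1],q[2],q[3],q[0]]).as_matrix()
def go(s,target,yaw=None):
    """yaw: wanted world direction of jaw (tool z) deg mod 180"""
    R=tool(s); d=R.T@(np.asarray(target)-s["eef_pos"])
    z=np.degrees(np.arctan2(R[1,2],R[0,2])); x=np.degrees(np.arctan2(R[1,0],R[0,0]))
    print("t",round(s["time"],2),"tcp",s["eef_pos"].round(4),"xdir",round(x,1),"zdir",round(z,1),"tooly",R[:,1].round(3),"F",s["force"].round(1),"gap",round(s["finger_gap"],3),"q",s["joint_positions"].round(2))
    print("shift tool xyz (mm)",(d*1000).round(1))
    if yaw is not None:
        e=(yaw-z+90)%180-90; print("world turn needed ccw deg",round(e,2),"-> spin (about tool y=down)",round(-e,2))
E
python3 - <<'E'
from h import *
from station import *
go(read_state(),[.574,.205,.23],-11)
E
```

```text
t 0.15 tcp [0.1824 0.6231 0.2302] xdir -16.3 zdir 73.7 tooly [-0.001 -0.002 -1.   ] F [ 0.1  0.7 -0.3] gap 0.995 q [-1.38  0.38  0.04  1.6  -0.02  1.16 -0.05]
shift tool xyz (mm) [ 493.3    0.8 -291.3]
world turn needed ccw deg -84.69 -> spin (about tool y=down) 84.69
```

{"op": "play_rows", "data": {"plan": [{"spin": 8.5,"grip": 0},{"spin": 8.5,"grip": 0},{"spin": 8.5,"grip": 0},{"spin": 8.5,"grip": 0},{"spin": 8.5,"grip": 0},{"spin": 8.5,"grip": 0},{"spin": 8.5,"grip": 0},{"spin": 8.5,"grip": 0},{"spin": 8.5,"grip": 0},{"spin": 8.2,"grip": 0}], "force": 30}}

```text
invalid input at $.plan[0]: expected keys x, y, z, spin, grip
```

```bash
python3 - <<'E'
from h import *
from station import *
go(read_state(),[.574,.205,.23],-11)
E
```

```text
t 0.15 tcp [0.1824 0.6231 0.2302] xdir -16.3 zdir 73.7 tooly [-0.001 -0.002 -1.   ] F [ 0.1  0.7 -0.3] gap 0.995 q [-1.38  0.38  0.04  1.6  -0.02  1.16 -0.05]
shift tool xyz (mm) [ 493.3    0.8 -291.3]
world turn needed ccw deg -84.69 -> spin (about tool y=down) 84.69
```

{"op": "play_rows", "data": {"plan": [{"x": 0,"y": 0,"z": 0,"spin": 8.5,"grip": 0},{"x": 0,"y": 0,"z": 0,"spin": 8.5,"grip": 0},{"x": 0,"y": 0,"z": 0,"spin": 8.5,"grip": 0},{"x": 0,"y": 0,"z": 0,"spin": 8.5,"grip": 0},{"x": 0,"y": 0,"z": 0,"spin": 8.5,"grip": 0},{"x": 0,"y": 0,"z": 0,"spin": 8.5,"grip": 0},{"x": 0,"y": 0,"z": 0,"spin": 8.5,"grip": 0},{"x": 0,"y": 0,"z": 0,"spin": 8.5,"grip": 0},{"x": 0,"y": 0,"z": 0,"spin": 8.5,"grip": 0},{"x": 0,"y": 0,"z": 0,"spin": 8.2,"grip": 0}], "force": 30}}

```text
time: 1.15
eef_pos: [0.1824, 0.6235, 0.2307]
orientation: [-0.448, 0.448, -0.547, 0.547]
force: [-0.0, 0.1, 0.5]
finger_gap: 0.5
```

```bash
python3 - <<'E'
from h import *
from station import *
go(read_state(),[.574,.205,.23],-11)
E
```

```text
t 1.15 tcp [0.1824 0.6235 0.2307] xdir -101.4 zdir -11.4 tooly [-0.    -0.001 -1.   ] F [-0.   0.1  0.5] gap 0.5 q [-1.58  0.39  0.29  1.61 -0.12  1.16 -1.45]
shift tool xyz (mm) [333.2   1.  466.3]
world turn needed ccw deg 0.35 -> spin (about tool y=down) -0.35
```

{"op": "play_rows", "data": {"plan": [{"x": 0.022,"y": 0,"z": 0.031,"spin": 0,"grip": 0},{"x": 0.022,"y": 0,"z": 0.031,"spin": 0,"grip": 0},{"x": 0.022,"y": 0,"z": 0.031,"spin": 0,"grip": 0},{"x": 0.022,"y": 0,"z": 0.031,"spin": 0,"grip": 0},{"x": 0.022,"y": 0,"z": 0.031,"spin": 0,"grip": 0},{"x": 0.022,"y": 0,"z": 0.031,"spin": 0,"grip": 0},{"x": 0.022,"y": 0,"z": 0.031,"spin": 0,"grip": 0},{"x": 0.022,"y": 0,"z": 0.031,"spin": 0,"grip": 0},{"x": 0.022,"y": 0,"z": 0.031,"spin": 0,"grip": 0},{"x": 0.022,"y": 0,"z": 0.031,"spin": 0,"grip": 0}]}}

```text
time: 2.15
eef_pos: [0.4454, 0.3473, 0.231]
orientation: [0.45, -0.45, 0.546, -0.546]
force: [1.0, 0.1, -0.8]
finger_gap: 0.5
```

{"op": "play_rows", "data": {"plan": [{"x": 0.022,"y": 0,"z": 0.031,"spin": 0,"grip": 0},{"x": 0.022,"y": 0,"z": 0.031,"spin": 0,"grip": 0},{"x": 0.022,"y": 0,"z": 0.031,"spin": 0,"grip": 0},{"x": 0.022,"y": 0,"z": 0.031,"spin": 0,"grip": 0},{"x": 0.022,"y": 0,"z": 0.031,"spin": 0,"grip": 0},{"x": 0,"y": 0,"z": 0,"spin": 0,"grip": 0}]}}

```text
time: 2.75
eef_pos: [0.5798, 0.2031, 0.2315]
orientation: [-0.447, 0.447, -0.546, 0.55]
force: [0.5, -1.2, 0.5]
finger_gap: 0.498
```

```bash
python3 - <<'E'
from h import *
from station import *
go(read_state(),[.574,.205,.23],-11)
c=vision.capture("wrist"); pickle.dump(c,open("wrist1.pkl","wb")); cv2.imwrite("pics/w1.png",c["pixels"][:,:,::-1])
E
```

```text
t 2.75 tcp [0.5798 0.2031 0.2315] xdir -101.6 zdir -11.6 tooly [ 0.003 -0.005 -1.   ] F [ 0.5 -1.2  0.5] gap 0.498 q [-0.87  0.35  0.57  1.71 -0.2   1.14 -0.44]
shift tool xyz (mm) [-0.7  1.5 -6.1]
world turn needed ccw deg 0.64 -> spin (about tool y=down) -0.64
```

View pics/w1.png

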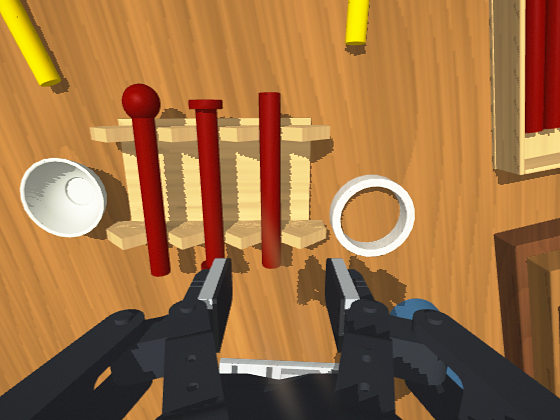

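```bash
python3 - <<'E'
from h import *
c=pickle.load(open("wrist1.pkl","rb"))
# near end face bottom: handle far end top edge (269.5,93), near (271,266)
a=pt(c,269.5,95,.05);b=pt(c,271,264,.05); print(a,b,(a+b)/2,np.linalg.norm(a-b),np.degrees(np.arctan2(*(a-b)[:2])))
for v in (120,180,240): print(pt(c,270,v), pt(c,270,v,.06))
crop(c,80,120,240,300,10,"pics/w1a.png");crop(c,230,280,240,300,10,"pics/w1b.png")
E
```

```text
[0.58994528 0.28789537 0.05      ] [0.556581   0.12384774 0.05      ] [0.57326314 0.20587155 0.05      ] 0.1674060904223459 11.496113605396442
[0.58611076 0.26677528 0.06003142] [0.58610994 0.26677436 0.06      ]
[0.57476642 0.21346018 0.05985712] [0.57477527 0.21348861 0.06      ]
[0.56219722 0.15434652 0.06011958] [0.56218502 0.15430019 0.06      ]
```

View pics/w1b.png

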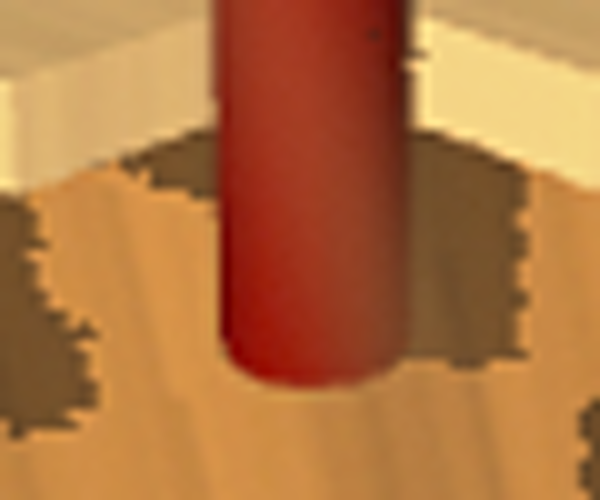

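{"op": "play_rows", "data": {"plan": [{"x": 0,"y": 0,"z": 0,"spin": 0,"grip": 0},{"x": 0,"y": 0,"z": 0,"spin": 0,"grip": 0}]}}

```text
time: 3.0
eef_pos: [0.5747, 0.2131, 0.2308]
orientation: [0.45, -0.451, 0.546, -0.544]
force: [-0.3, 0.2, -0.6]
finger_gap: 0.5
```

```bash
python3 - <<'E'
from h import *
from station import *
go(read_state(),[.5735,.205,.032],-11.4)
E
```

```text
t 3.0 tcp [0.5747 0.2131 0.2308] xdir -100.8 zdir -10.8 tooly [-0.001  0.001 -1.   ] F [-0.3  0.2 -0.6] gap 0.5 q [-0.88  0.35  0.57  1.71 -0.2   1.14 -0.44]
shift tool xyz (mm) [  8.2 198.8   0.6]
world turn needed ccw deg -0.56 -> spin (about tool y=down) 0.56
```

{"op": "play_rows", "data": {"plan": [{"x": 0.008,"y": 0.03,"z": 0.0,"spin": 0.5,"grip": 0},{"x": 0,"y": 0.04,"z": 0,"spin": 0,"grip": 0},{"x": 0,"y": 0.04,"z": 0,"spin": 0,"grip": 0},{"x": 0,"y": 0,"z": 0,"spin": 0,"grip": 0},{"x": 0,"y": 0,"z": 0,"spin": 0,"grip": 0}]}}

```text
time: 3.5
eef_pos: [0.5734, 0.2045, 0.1211]
orientation: [0.447, -0.449, 0.547, -0.547]
force: [0.0, 0.2, -0.1]
finger_gap: 0.498
```

```bash
python3 - <<'E'
from h import *
from station import *
go(read_state(),[.5735,.205,.032],-11.4)
c=vision.capture("wrist"); pickle.dump(c,open("wrist2.pkl","wb")); cv2.imwrite("pics/w2.png",c["pixels"][:,:,::-1])
E
```

```text
t 3.5 tcp [0.5734 0.2045 0.1211] xdir -101.4 zdir -11.4 tooly [-0.002 -0.    -1.   ] F [ 0.   0.2 -0.1] gap 0.498 q [-0.83  0.47  0.53  1.81 -0.28  0.94 -0.38]
shift tool xyz (mm) [-0.6 89.1  0.2]
world turn needed ccw deg -0.02 -> spin (about tool y=down) 0.02
```

View pics/w2.png

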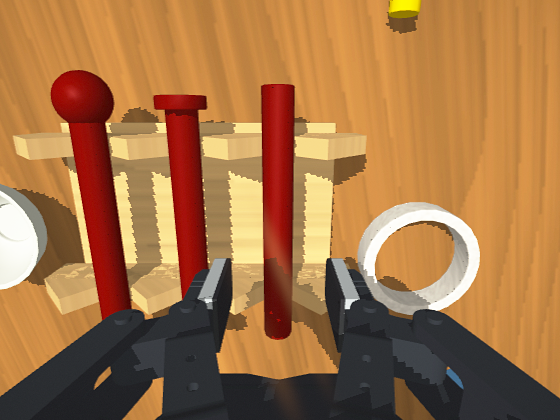

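The plain handle (268–278, 85–335) lies centred between the fingers (inner faces at columns ~228 and ~330); the collar handle is at column ~190, clear.

{"op": "play_rows", "data": {"plan": [{"x": 0,"y": 0.03,"z": 0,"spin": 0,"grip": 0},{"x": 0,"y": 0.03,"z": 0,"spin": 0,"grip": 0},{"x": 0,"y": 0.02,"z": 0,"spin": 0,"grip": 0},{"x": 0,"y": 0.009,"z": 0,"spin": 0,"grip": 0},{"x": 0,"y": 0,"z": 0,"spin": 0,"grip": 0},{"x": 0,"y": 0,"z": 0,"spin": 0,"grip": -1},{"x": 0,"y": 0,"z": 0,"spin": 0,"grip": -1},{"x": 0,"y": 0,"z": 0,"spin": 0,"grip": -1},{"x": 0,"y": 0,"z": 0,"spin": 0,"grip": -1},{"x": 0,"y": 0,"z": 0,"spin": 0,"grip": -1}]}}

```text
time: 4.55
eef_pos: [0.5729, 0.2046, 0.0342]
orientation: [0.447, -0.448, 0.549, -0.546]
force: [-5.1, 0.3, 5.7]
finger_gap: 0.226
```

```bash
python3 - <<'E'
from h import *
from station import *
go(read_state(),[.5735,.205,.172],-11.4)
c=vision.capture("wrist"); pickle.dump(c,open("wrist3.pkl","wb")); cv2.imwrite("pics/w3.png",c["pixels"][:,:,::-1])
E
```

```text
t 4.55 tcp [0.5729 0.2046 0.0342] xdir -101.5 zdir -11.5 tooly [-0.004  0.002 -1.   ] F [-5.1  0.3  5.7] gap 0.226 q [-0.78  0.59  0.47  1.84 -0.36  0.8  -0.32]
shift tool xyz (mm) [-7.000e-01 -1.378e+02 -1.000e-01]
world turn needed ccw deg 0.07 -> spin (about tool y=down) -0.07
```

View pics/w3.png

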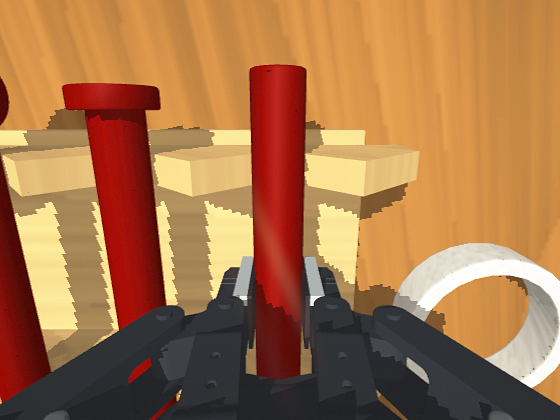

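{"op": "play_rows", "data": {"plan": [{"x": 0,"y": -0.01,"z": 0,"spin": 0,"grip": -1},{"x": 0,"y": -0.02,"z": 0,"spin": 0,"grip": -1},{"x": 0,"y": -0.03,"z": 0,"spin": 0,"grip": -1},{"x": 0,"y": -0.03,"z": 0,"spin": 0,"grip": -1},{"x": 0,"y": -0.03,"z": 0,"spin": 0,"grip": -1},{"x": 0,"y": -0.03,"z": 0,"spin": 0,"grip": -1},{"x": 0,"y": -0.02,"z": 0,"spin": 0,"grip": -1},{"x": 0,"y": 0,"z": 0,"spin": 0,"grip": -1},{"x": 0,"y": 0,"z": 0,"spin": 0,"grip": -1}]}}

```text
time: 5.5
eef_pos: [0.5751, 0.2031, 0.2033]
orientation: [-0.448, 0.446, -0.548, 0.548]
force: [-0.1, -0.2, -0.7]
finger_gap: 0.223
```

```bash
python3 - <<'E'
from h import *
from station import *
print(press(0,-.045,.2))
go(read_state(),press(0,-.045,.2),-14.8)
c=vision.capture("wrist"); pickle.dump(c,open("wrist4.pkl","wb")); cv2.imwrite("pics/w4.png",c["pixels"][:,:,::-1])
E
```

```text
[ 0.50499227 -0.2545037   0.2       ]
t 5.5 tcp [0.5751 0.2031 0.2033] xdir -101.5 zdir -11.5 tooly [ 0.002  0.001 -1.   ] F [-0.1 -0.2 -0.7] gap 0.223 q [-0.87  0.37  0.57  1.75 -0.22  1.08 -0.43]
shift tool xyz (mm) [462.4   2.6  22.8]
world turn needed ccw deg -3.26 -> spin (about tool y=down) 3.26
```

View pics/w4.png

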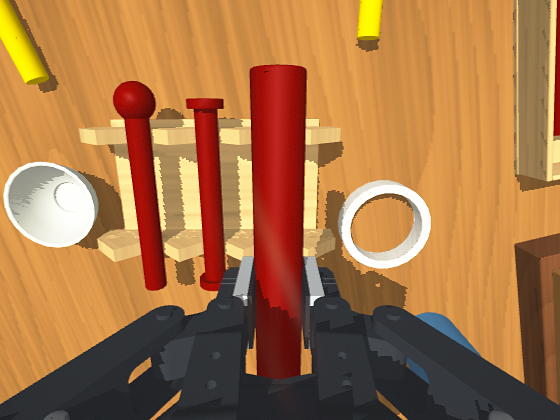

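{"op": "play_rows", "data": {"plan": [{"x": 0.015,"y": 0,"z": 0.001,"spin": 0,"grip": -1},{"x": 0.03,"y": 0,"z": 0.002,"spin": 0,"grip": -1},{"x": 0.035,"y": 0,"z": 0.002,"spin": 0,"grip": -1},{"x": 0.035,"y": 0,"z": 0.002,"spin": 0,"grip": -1},{"x": 0.035,"y": 0,"z": 0.002,"spin": 0,"grip": -1},{"x": 0.035,"y": 0,"z": 0.002,"spin": 0,"grip": -1},{"x": 0.035,"y": 0,"z": 0.002,"spin": 0,"grip": -1},{"x": 0.035,"y": 0,"z": 0.002,"spin": 0,"grip": -1},{"x": 0.035,"y": 0,"z": 0.002,"spin": 0,"grip": -1},{"x": 0.035,"y": 0,"z": 0.002,"spin": 0,"grip": -1}]}}

```text
time: 6.55
eef_pos: [0.5259, -0.1215, 0.2008]
orientation: [0.446, -0.448, 0.549, -0.547]
force: [0.5, -0.1, -0.9]
finger_gap: 0.218
```

{"op": "play_rows", "data": {"plan": [{"x": 0.035,"y": 0,"z": 0.002,"spin": 0,"grip": -1},{"x": 0.035,"y": 0,"z": 0.002,"spin": 0,"grip": -1},{"x": 0.035,"y": 0,"z": 0.002,"spin": 0,"grip": -1},{"x": 0.022,"y": 0,"z": 0,"spin": 0,"grip": -1},{"x": 0.01,"y": 0,"z": 0,"spin": 0,"grip": -1},{"x": 0,"y": 0,"z": 0,"spin": 3.3,"grip": -1},{"x": 0,"y": 0,"z": 0,"spin": 0,"grip": -1},{"x": 0,"y": 0,"z": 0,"spin": 0,"grip": -1}]}}

```text
time: 7.35
eef_pos: [0.5064, -0.2534, 0.2015]
orientation: [0.432, -0.432, 0.56, -0.559]
force: [0.3, 0.2, -0.6]
finger_gap: 0.221
```

```bash
python3 - <<'E'
from h import *
from station import *
go(read_state(),press(0,-.045,.2),-14.8)
for n in ("wrist","top","scene"):
  c=vision.capture(n); pickle.dump(c,open(n+"5.pkl","wb")); cv2.imwrite(f"pics/{n}5.png",c["pixels"][:,:,::-1])
E
```

```text
t 7.35 tcp [ 0.5064 -0.2534  0.2015] xdir -104.7 zdir -14.7 tooly [-0.001  0.001 -1.   ] F [ 0.3  0.2 -0.6] gap 0.221 q [-0.27  0.32  0.79  1.86 -0.26  1.07  0.36]
shift tool xyz (mm) [ 1.4  1.5 -1.1]
world turn needed ccw deg -0.12 -> spin (about tool y=down) 0.12
```

View pics/wrist5.png

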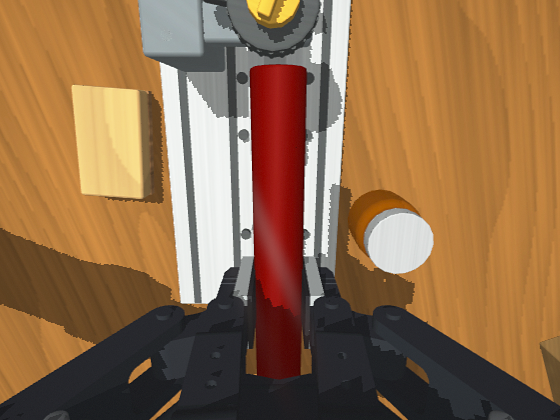

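```bash
python3 - <<'E'
from h import *
def cloud(c):
    K=c["camera_matrix"];E=c["extrinsics"];z=c["range_z"];v,u=np.mgrid[:420,:560]
    p=np.stack([(u-K[0,2])/K[0,0]*z,(v-K[1,2])/K[1,1]*z,z],-1); return (p-E[:3,3])@E[:3,:3]
cc,ss=np.cos(TH),np.sin(TH)
for n in("wrist5","top0","scene0"):
    c=pickle.load(open(n+".pkl","rb")); P=cloud(c); ok=c["range_z"]>0
    d=P[...,:2]-O; L=np.stack([d[...,0]*cc+d[...,1]*ss,-d[...,0]*ss+d[...,1]*cc],-1); Z=P[...,2]
    print(n)
    for nm,z0 in (("plate",.012),("shoulder",.045),("armtop",.103),("ringtop",.134),("screw",.155)):
        m=ok&(abs(Z-z0)<.004)&(abs(L[...,0])<.16)&(abs(L[...,1])<.25)
        if m.sum()<8: continue
        print(nm,m.sum(),"z",np.median(Z[m]).round(4))
        for y0 in np.arange(-.2,.2,.03):
            k=m&(L[...,1]>=y0)&(L[...,1]<y0+.03)
            if k.sum()>8: print("  y",round(y0+.015,3),"x",np.percentile(L[...,0][k],[1,99]).round(4), "y rng",L[...,1][k].min().round(4),L[...,1][k].max().round(4))
E
```

```text
wrist5
plate 27467 z 0.0125
  y -0.185 x [-0.1065 -0.0728] y rng -0.1771 -0.17
  y -0.155 x [-0.1069 -0.0609] y rng -0.1699 -0.14
  y -0.125 x [-0.1063  0.061 ] y rng -0.14 -0.11
  y -0.095 x [-0.1058  0.0614] y rng -0.11 -0.08
  y -0.065 x [-0.1061  0.0837] y rng -0.08 -0.05
  y -0.035 x [-0.1271  0.0957] y rng -0.05 -0.02
  y -0.005 x [-0.1252  0.0609] y rng -0.02 0.01
  y 0.025 x [-0.1228  0.0611] y rng 0.01 0.04
  y 0.055 x [-0.1065  0.0614] y rng 0.0401 0.07
  y 0.085 x [-0.0466  0.062 ] y rng 0.07 0.1
  y 0.115 x [0.035  0.0623] y rng 0.1 0.1204
shoulder 1268 z 0.0453
  y -0.095 x [-0.0247  0.0863] y rng -0.1046 -0.0801
  y -0.065 x [-0.0239  0.1294] y rng -0.08 -0.05
  y -0.035 x [0.0943 0.1153] y rng -0.05 -0.0475
  y -0.005 x [-0.0241 -0.0229] y rng -0.0076 0.0096
  y 0.025 x [-0.0245 -0.0231] y rng 0.0105 0.0398
  y 0.055 x [-0.0818  0.019 ] y rng 0.0406 0.07
  y 0.085 x [-0.0474  0.0196] y rng 0.07 0.0782
armtop 4373 z 0.1056
  y 0.055 x [-0.086  -0.0474] y rng 0.0623 0.07
  y 0.085 x [-0.0859  0.0184] y rng 0.07 0.0956
ringtop 2835 z 0.1342
  y 0.055 x [-0.0203  0.0151] y
[... 2652 characters left out ...]
-0.065 x [-0.0168  0.1405] y rng -0.0798 -0.0501
  y -0.005 x [-0.0215  0.023 ] y rng -0.0077 0.0094
  y 0.025 x [-0.0225  0.024 ] y rng 0.0101 0.0399
  y 0.055 x [-0.0219  0.0245] y rng 0.0401 0.0686
  y 0.085 x [-0.0099  0.0249] y rng 0.0706 0.0997
  y 0.115 x [-0.0738  0.0262] y rng 0.1002 0.1294
armtop 201 z 0.1039
  y 0.055 x [-0.0839 -0.0458] y rng 0.0628 0.069
  y 0.085 x [-0.0842  0.0259] y rng 0.0708 0.0999
  y 0.115 x [-0.0866  0.0251] y rng 0.101 0.111
ringtop 160 z 0.1331
  y 0.055 x [-0.0127  0.0175] y rng 0.0597 0.0699
  y 0.085 x [-0.0282  0.0266] y rng 0.0702 0.1
  y 0.115 x [-0.0169  0.0189] y rng 0.1 0.1109
screw 35 z 0.1542
  y 0.085 x [-0.0062  0.0068] y rng 0.0731 0.0969
```

```bash
python3 - <<'E'
import re
s=open('h.py').read().replace("O=np.array([.5165,-.211])","O=np.array([.5165-.0013*np.cos(-.2586),-.211-.0013*np.sin(-.2586)])"); 
s+='''
def cloud(c):
    K=c["camera_matrix"];E=c["extrinsics"];z=c["range_z"];v,u=np.mgrid[:420,:560]
    p=np.stack([(u-K[0,2])/K[0,0]*z,(v-K[1,2])/K[1,1]*z,z],-1); return (p-E[:3,3])@E[:3,:3]
def loc(P):
    cc,ss=np.cos(TH),np.sin(TH); d=P[...,:2]-O
    return np.stack([d[...,0]*cc+d[...,1]*ss,-d[...,0]*ss+d[...,1]*cc,P[...,2]],-1)
'''
open('h.py','w').write(s)
E
python3 - <<'E'
from h import *
from station import *
c=pickle.load(open("wrist5.pkl","rb"));L=loc(cloud(c)); px=c["pixels"].astype(int)
red=(px[...,0]>90)&(px[...,1]<50)&(px[...,2]<50)&(L[...,2]>.19)&(L[...,2]<.25)
for r in (90,130,170,210,250): 
    k=red[r]; print(r,L[r][k][:,0].min().round(4),L[r][k][:,0].max().round(4),L[r][k][:,1].mean().round(4),L[r][k][:,2].max().round(4))
s=read_state(); print("tcp local",loc(s["eef_pos"][None])[0].round(4)); go(s,press(0,-.045,.0345),-14.8)
E
```

```text
90 -0.0077 0.0105 0.0362 0.2282
130 -0.0078 0.0109 0.0233 0.2283
170 -0.007 0.0108 0.0096 0.2276
210 -0.0075 0.0108 -0.0049 0.2286
250 -0.0068 0.0107 -0.021 0.2279
tcp local [ 0.0029 -0.0435  0.202 ]
t 7.5 tcp [ 0.5069 -0.2535  0.202 ] xdir -104.7 zdir -14.7 tooly [-0.     0.001 -1.   ] F [ 0.1  0.6 -0.3] gap 0.219 q [-0.27  0.32  0.79  1.86 -0.26  1.07  0.36]
shift tool xyz (mm) [  1.5 167.5  -2.8]
world turn needed ccw deg -0.11 -> spin (about tool y=down) 0.11
```

{"op": "play_rows", "data": {"plan": [{"x": 0.001,"y": 0.02,"z": -0.0025,"spin": 0,"grip": -1},{"x": 0,"y": 0.03,"z": 0,"spin": 0,"grip": -1},{"x": 0,"y": 0.03,"z": 0,"spin": 0,"grip": -1},{"x": 0,"y": 0.03,"z": 0,"spin": 0,"grip": -1},{"x": 0,"y": 0.02,"z": 0,"spin": 0,"grip": -1},{"x": 0,"y": 0.01,"z": 0,"spin": 0,"grip": -1},{"x": 0,"y": 0,"z": 0,"spin": 0,"grip": -1},{"x": 0,"y": 0,"z": 0,"spin": 0,"grip": -1}]}}

```text
time: 8.3
eef_pos: [0.5049, -0.2551, 0.0631]
orientation: [-0.432, 0.431, -0.56, 0.561]
force: [0.8, -0.4, 0.0]
finger_gap: 0.227
```

```bash
python3 - <<'E'
from h import *
from station import *
s=read_state(); print("tcp local",loc(s["eef_pos"][None])[0].round(4)); go(s,press(0,-.045,.0345),-14.8)
c=vision.capture("wrist"); cv2.imwrite(f"pics/w6.png",c["pixels"][:,:,::-1])
E
```

```text
tcp local [ 0.0014 -0.0456  0.0631]
t 8.3 tcp [ 0.5049 -0.2551  0.0631] xdir -104.8 zdir -14.8 tooly [ 0.001 -0.001 -1.   ] F [ 0.8 -0.4  0. ] gap 0.227 q [-0.15  0.52  0.67  1.95 -0.44  0.82  0.5 ]
shift tool xyz (mm) [-0.6 28.6 -1.4]
world turn needed ccw deg -0.01 -> spin (about tool y=down) 0.01
```

View pics/w6.png

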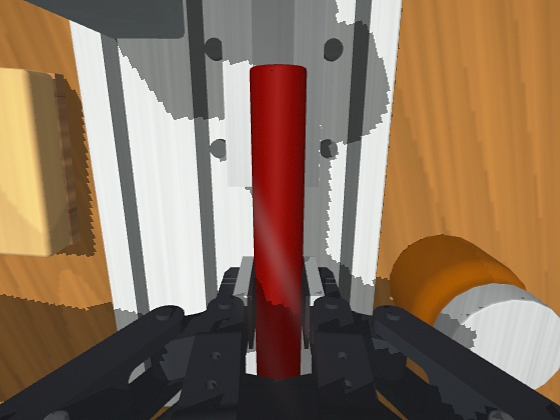

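{"op": "play_rows", "data": {"plan": [{"x": 0,"y": 0.01,"z": -0.0015,"spin": 0,"grip": -1},{"x": 0,"y": 0.01,"z": 0,"spin": 0,"grip": -1},{"x": 0,"y": 0.006,"z": 0,"spin": 0,"grip": -1},{"x": 0,"y": 0.002,"z": 0,"spin": 0,"grip": -1},{"x": 0,"y": 0,"z": 0,"spin": 0,"grip": -1},{"x": 0,"y": 0,"z": 0,"spin": 0,"grip": -1}]}}

```text
time: 8.95
eef_pos: [0.5023, -0.254, 0.0343]
orientation: [0.431, -0.431, 0.561, -0.56]
force: [-1.4, 1.4, 3.0]
finger_gap: 0.219
```

```bash
python3 - <<'E'
from h import *
from station import *
s=read_state(); print("tcp local",loc(s["eef_pos"][None])[0].round(4)); go(s,press(0,-.045,.0345),-14.8)
c=vision.capture("wrist"); cv2.imwrite(f"pics/w7.png",c["pixels"][:,:,::-1])
E
```

```text
tcp local [-0.0014 -0.0452  0.0343]
t 8.95 tcp [ 0.5023 -0.254   0.0343] xdir -104.8 zdir -14.8 tooly [-0.001  0.001 -1.   ] F [-1.4  1.4  3. ] gap 0.219 q [-0.13  0.56  0.64  1.96 -0.48  0.77  0.53]
shift tool xyz (mm) [-0.2 -0.2  1.4]
world turn needed ccw deg 0.04 -> spin (about tool y=down) -0.04
```

View pics/w7.png

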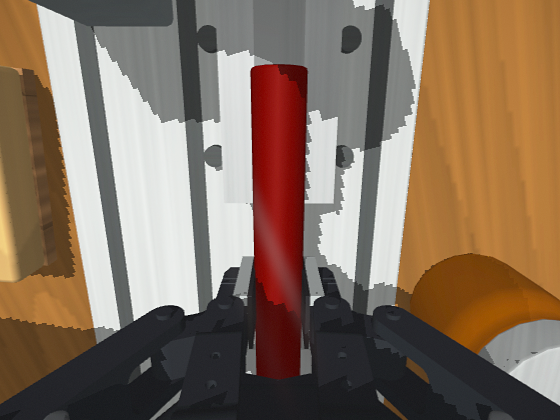

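{"op": "play_rows", "data": {"plan": [{"x": 0,"y": 0,"z": 0,"spin": 0,"grip": -0.3},{"x": 0,"y": 0,"z": 0,"spin": 0,"grip": 0},{"x": 0,"y": 0,"z": 0,"spin": 0,"grip": 0},{"x": 0,"y": 0,"z": 0,"spin": 0,"grip": 0},{"x": 0,"y": 0,"z": 0,"spin": 0,"grip": 0},{"x": 0,"y": 0,"z": 0,"spin": 0,"grip": 0},{"x": 0,"y": 0,"z": 0,"spin": 0,"grip": 0}]}}

```text
time: 9.7
eef_pos: [0.5026, -0.2544, 0.0343]
orientation: [-0.431, 0.431, -0.56, 0.56]
force: [-0.9, 0.1, -0.2]
finger_gap: 0.501
```

{"op": "play_rows", "data": {"plan": [{"x": 0,"y": -0.015,"z": 0,"spin": 0,"grip": 0},{"x": 0,"y": -0.03,"z": 0,"spin": 0,"grip": 0},{"x": 0,"y": -0.04,"z": 0,"spin": 0,"grip": 0},{"x": 0,"y": 0,"z": 0,"spin": 0,"grip": 0},{"x": 0,"y": 0,"z": 0,"spin": 0,"grip": 0}]}}

```text
time: 10.2
eef_pos: [0.5038, -0.2549, 0.1213]
orientation: [-0.432, 0.43, -0.559, 0.561]
force: [-0.2, 0.5, -0.6]
finger_gap: 0.497
```

```bash
python3 - <<'E'
from h import *
from station import *
s=read_state(); print("tcp local",loc(s["eef_pos"][None])[0].round(4)); go(s,press(0,-.16,.12),-14.8)
c=vision.capture("wrist"); pickle.dump(c,open("wrist8.pkl","wb")); cv2.imwrite(f"pics/w8.png",c["pixels"][:,:,::-1])
c=vision.capture("scene"); pickle.dump(c,open("scene8.pkl","wb")); crop(c,230,325,110,250,5.7,"pics/s8.png")
E
```

```text
tcp local [ 0.0003 -0.0457  0.1213]
t 10.2 tcp [ 0.5038 -0.2549  0.1213] xdir -104.8 zdir -14.8 tooly [ 0.004 -0.001 -1.   ] F [-0.2  0.5 -0.6] gap 0.497 q [-0.21  0.43  0.74  1.93 -0.36  0.91  0.45]
shift tool xyz (mm) [114.3   1.3  -0.3]
world turn needed ccw deg 0.02 -> spin (about tool y=down) -0.02
```

View pics/w8.png

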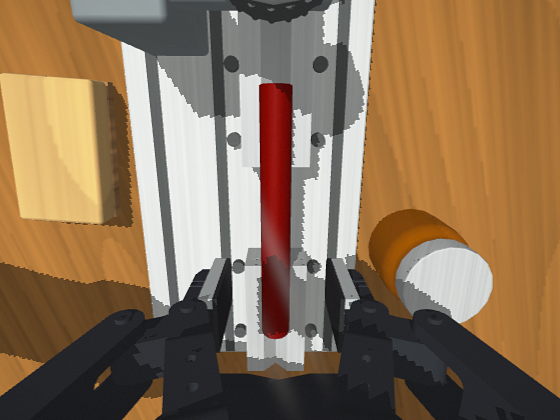

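View pics/s8.png

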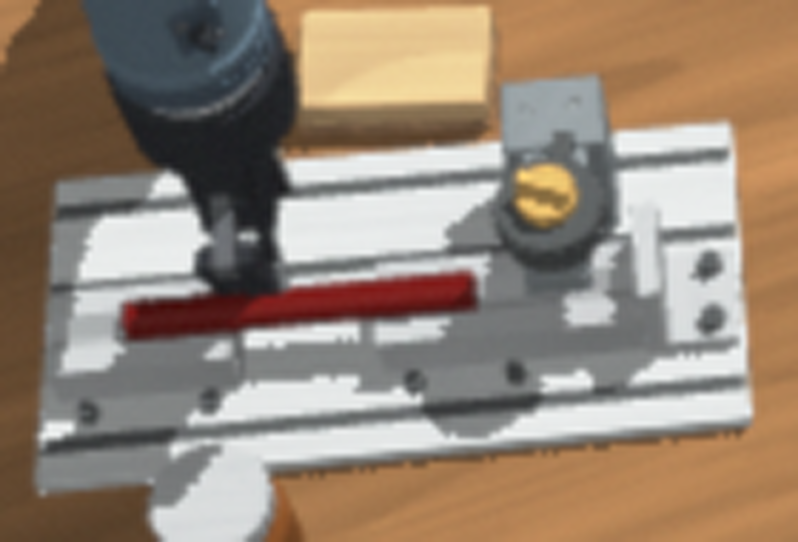

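```bash
python3 - <<'E'
from h import *
c=pickle.load(open("wrist8.pkl","rb"));L=loc(cloud(c)); px=c["pixels"].astype(int)
red=(px[...,0]>90)&(px[...,1]<60)&(px[...,2]<60)&(L[...,2]>.03)&(L[...,2]<.08)
for r in (95,150,200,250,300,325): 
    k=red[r]; print(r,L[r][k][:,0].min().round(4),L[r][k][:,0].max().round(4),L[r][k][:,1].mean().round(4),L[r][k][:,2].max().round(4))
print(L[red][:,1].min(),L[red][:,1].max())
E
```

```text
95 -0.011 0.0048 0.0357 0.0616
150 -0.01 0.007 0.0045 0.0613
200 -0.0106 0.0066 -0.0264 0.0612
250 -0.0112 0.0063 -0.0608 0.0595Traceback (most recent call last):
  File "<stdin>", line 5, in <module>
    return umr_minimum(a, axis, None, out, keepdims, initial, where)
ValueError: zero-size array to reduction operation minimum which has no identity
```

{"op": "play_rows", "data": {"plan": [{"x": 0.03,"y": 0,"z": 0,"spin": 0,"grip": -1},{"x": 0.04,"y": 0,"z": 0,"spin": 0,"grip": -1},{"x": 0.04,"y": 0,"z": 0,"spin": 0,"grip": -1},{"x": 0.005,"y": 0,"z": 0,"spin": 0,"grip": -1},{"x": 0,"y": 0,"z": 0,"spin": 0,"grip": -1},{"x": 0,"y": 0,"z": 0,"spin": 0,"grip": -1},{"x": 0,"y": 0,"z": 0,"spin": 0,"grip": -1}]}}

```text
time: 11.0
eef_pos: [0.474, -0.3631, 0.1183]
orientation: [0.432, -0.432, 0.56, -0.559]
force: [0.3, 0.5, -0.4]
finger_gap: -0.002
```

```bash
python3 - <<'E'
from h import *
from station import *
s=read_state(); print("tcp local",loc(s["eef_pos"][None])[0].round(4)); go(s,press(-.001,-.157,.05),-14.8)
c=vision.capture("wrist"); pickle.dump(c,open("wrist9.pkl","wb")); cv2.imwrite(f"pics/w9.png",c["pixels"][:,:,::-1])
E
```

```text
tcp local [-0.0009 -0.158   0.1183]
t 11.0 tcp [ 0.474  -0.3631  0.1183] xdir -104.6 zdir -14.6 tooly [-0.001  0.002 -1.   ] F [ 0.3  0.5 -0.4] gap -0.002 q [ 0.01  0.5   0.73  1.85 -0.41  0.95  0.66]
shift tool xyz (mm) [-0.8 68.3  0. ]
world turn needed ccw deg -0.16 -> spin (about tool y=down) 0.16
```

View pics/w9.png

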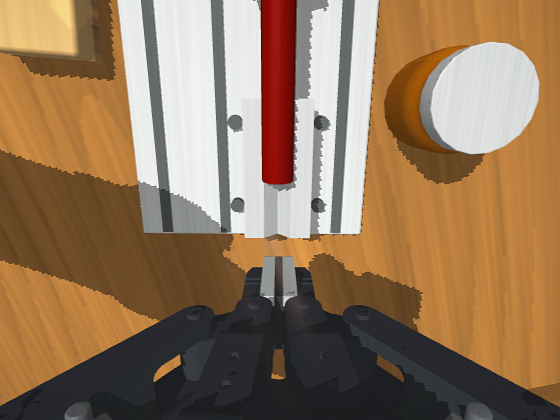

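```bash
python3 - <<'E'
from h import *
c=pickle.load(open("wrist9.pkl","rb"))
for z in (.04,.05,.06): print(z,loc(pt(c,278,183,z)[None])[0].round(4))
print("rail end",loc(pt(c,278,238,.045)[None])[0].round(4))
E
```

```text
0.04 [-0.0013 -0.131   0.04  ]
0.05 [-0.0013 -0.1289  0.05  ]
0.06 [-0.0013 -0.1268  0.06  ]
rail end [-0.0012 -0.1681  0.045 ]
```

{"op": "play_rows", "data": {"plan": [{"x": 0,"y": 0.03,"z": 0,"spin": 0,"grip": -1},{"x": 0,"y": 0.025,"z": 0,"spin": 0,"grip": -1},{"x": 0,"y": 0.01,"z": 0,"spin": 0,"grip": -1},{"x": 0,"y": 0.003,"z": 0,"spin": 0,"grip": -1},{"x": 0,"y": 0,"z": 0,"spin": 0,"grip": -1},{"x": 0,"y": 0,"z": 0,"spin": 0,"grip": -1}]}}

```text
time: 11.65
eef_pos: [0.4741, -0.3662, 0.0525]
orientation: [-0.432, 0.431, -0.559, 0.561]
force: [-0.3, 0.1, 0.2]
finger_gap: 0.001
```

```bash
python3 - <<'E'
from h import *
from station import *
s=read_state(); print("tcp local",loc(s["eef_pos"][None])[0].round(4)); go(s,press(-.001,-.061,.05),-14.8)
c=vision.capture("wrist"); pickle.dump(c,open("wrist10.pkl","wb")); cv2.imwrite(f"pics/w10.png",c["pixels"][:,:,::-1])
E
```

```text
tcp local [ 0.     -0.1609  0.0525]
t 11.65 tcp [ 0.4741 -0.3662  0.0525] xdir -104.8 zdir -14.8 tooly [ 0.002 -0.001 -1.   ] F [-0.3  0.1  0.2] gap 0.001 q [ 0.06  0.6   0.67  1.87 -0.49  0.84  0.72]
shift tool xyz (mm) [-99.9   2.4  -1. ]
world turn needed ccw deg 0.01 -> spin (about tool y=down) -0.01
```

View pics/w10.png

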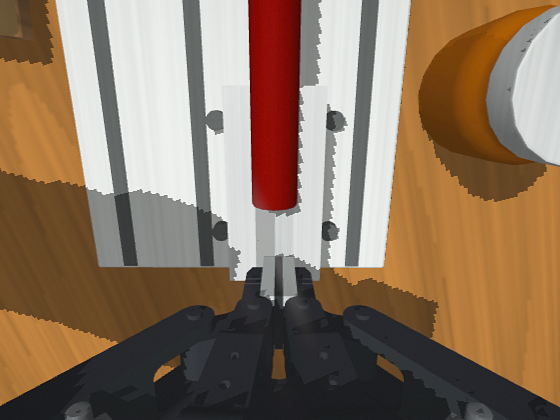

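{"op": "play_rows", "data": {"plan": [{"x": 0,"y": 0.0025,"z": -0.001,"spin": 0,"grip": -1},{"x": -0.007,"y": 0,"z": 0,"spin": 0,"grip": -1},{"x": -0.007,"y": 0,"z": 0,"spin": 0,"grip": -1},{"x": -0.007,"y": 0,"z": 0,"spin": 0,"grip": -1},{"x": -0.007,"y": 0,"z": 0,"spin": 0,"grip": -1},{"x": -0.007,"y": 0,"z": 0,"spin": 0,"grip": -1},{"x": -0.007,"y": 0,"z": 0,"spin": 0,"grip": -1},{"x": -0.007,"y": 0,"z": 0,"spin": 0,"grip": -1},{"x": -0.007,"y": 0,"z": 0,"spin": 0,"grip": -1},{"x": 0,"y": 0,"z": 0,"spin": 0,"grip": -1}]}}

```text
time: 12.7
eef_pos: [0.4872, -0.3095, 0.0486]
orientation: [0.432, -0.432, 0.56, -0.559]
force: [-0.1, 0.8, 0.8]
finger_gap: 0.0
```

```bash
python3 - <<'E'
from h import *
from station import *
s=read_state(); print("tcp local",loc(s["eef_pos"][None])[0].round(4)); go(s,press(-.001,-.061,.05),-14.8)
c=vision.capture("wrist"); cv2.imwrite(f"pics/w11.png",c["pixels"][:,:,::-1])
c=vision.capture("scene"); crop(c,230,325,110,250,5.7,"pics/s11.png")
E
```

```text
tcp local [-0.0019 -0.1027  0.0486]
t 12.7 tcp [ 0.4872 -0.3095  0.0486] xdir -104.7 zdir -14.7 tooly [-0.     0.001 -1.   ] F [-0.1  0.8  0.8] gap 0.0 q [-0.04  0.57  0.67  1.93 -0.48  0.81  0.63]
shift tool xyz (mm) [-41.7  -1.4   0.9]
world turn needed ccw deg -0.1 -> spin (about tool y=down) 0.1
```

View pics/w11.png

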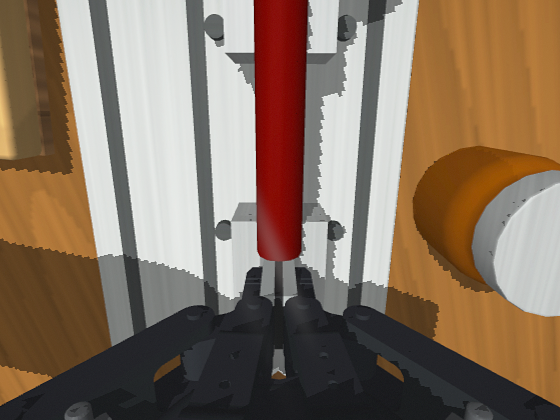

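View pics/s11.png

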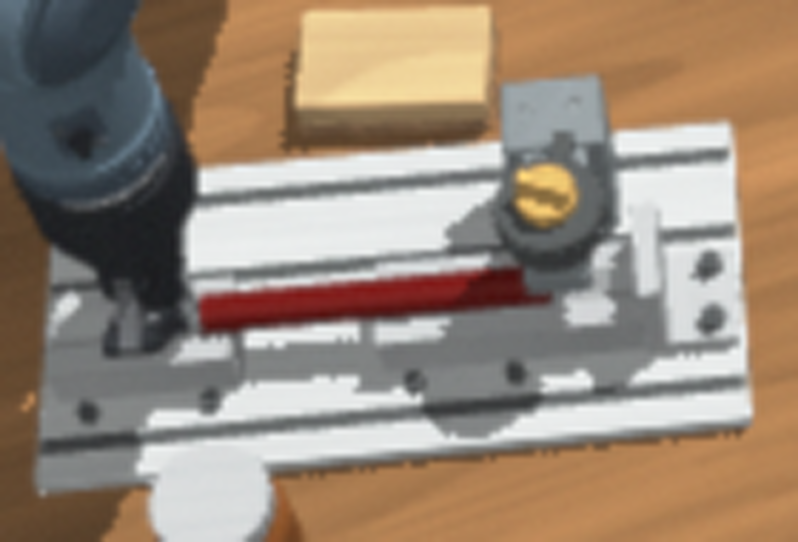

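Sliding well, the end is already under the arm. Now on, ~41 mm left, gentle at the end.

{"op": "play_rows", "data": {"plan": [{"x": -0.006,"y": 0,"z": 0,"spin": 0,"grip": -1},{"x": -0.006,"y": 0,"z": 0,"spin": 0,"grip": -1},{"x": -0.006,"y": 0,"z": 0,"spin": 0,"grip": -1},{"x": -0.006,"y": 0,"z": 0,"spin": 0,"grip": -1},{"x": -0.005,"y": 0,"z": 0,"spin": 0,"grip": -1},{"x": -0.003,"y": 0,"z": 0,"spin": 0,"grip": -1},{"x": -0.002,"y": 0,"z": 0,"spin": 0,"grip": -1},{"x": 0,"y": 0,"z": 0,"spin": 0,"grip": -1},{"x": 0,"y": 0,"z": 0,"spin": 0,"grip": -1}]}}

```text
time: 13.7
eef_pos: [0.4952, -0.2782, 0.0487]
orientation: [0.431, -0.431, 0.56, -0.56]
force: [0.4, 0.5, -0.5]
finger_gap: 0.0
```

```bash
python3 - <<'E'
from h import *
from station import *
s=read_state(); print("tcp local",loc(s["eef_pos"][None])[0].round(4)); go(s,press(-.001,-.061,.05),-14.8)
c=vision.capture("wrist"); cv2.imwrite(f"pics/w12.png",c["pixels"][:,:,::-1])
c=vision.capture("scene"); crop(c,230,325,110,250,5.7,"pics/s12.png")
E
```

```text
tcp local [-0.0021 -0.0704  0.0487]
t 13.7 tcp [ 0.4952 -0.2782  0.0487] xdir -104.8 zdir -14.8 tooly [-0.  0. -1.] F [ 0.4  0.5 -0.5] gap 0.0 q [-0.11  0.55  0.67  1.95 -0.47  0.8   0.57]
shift tool xyz (mm) [-9.4 -1.3  1.1]
world turn needed ccw deg 0.02 -> spin (about tool y=down) -0.02
```

View pics/s12.png

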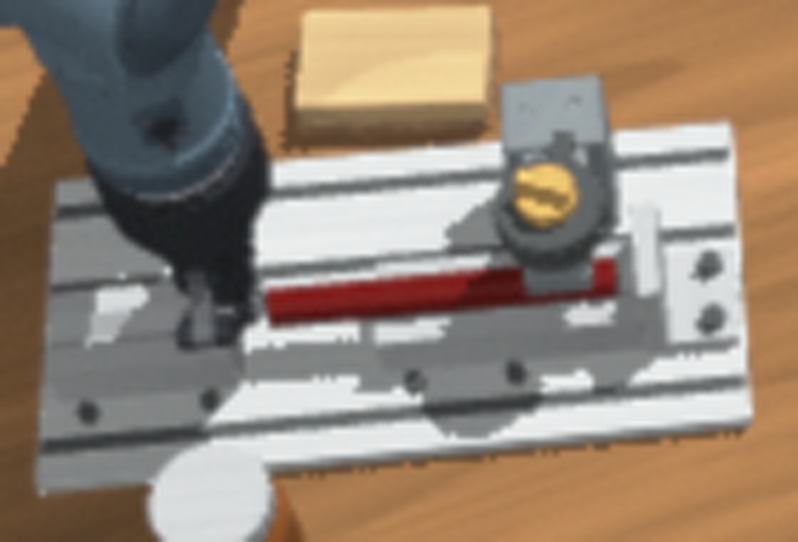

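{"op": "play_rows", "data": {"plan": [{"x": -0.002,"y": 0,"z": 0,"spin": 0,"grip": -1},{"x": -0.002,"y": 0,"z": 0,"spin": 0,"grip": -1},{"x": -0.002,"y": 0,"z": 0,"spin": 0,"grip": -1},{"x": 0,"y": 0,"z": 0,"spin": 0,"grip": -1}]}}

```text
time: 14.2
eef_pos: [0.4969, -0.2721, 0.0487]
orientation: [0.432, -0.431, 0.56, -0.56]
force: [-1.0, 0.3, -0.1]
finger_gap: -0.001
```

{"op": "play_rows", "data": {"plan": [{"x": -0.001,"y": 0,"z": 0,"spin": 0,"grip": -1},{"x": -0.001,"y": 0,"z": 0,"spin": 0,"grip": -1},{"x": 0,"y": 0,"z": 0,"spin": 0,"grip": -1}]}}

```text
time: 14.5
eef_pos: [0.4974, -0.2703, 0.0487]
orientation: [0.431, -0.431, 0.56, -0.56]
force: [0.2, 0.5, -0.6]
finger_gap: -0.003
```

{"op": "play_rows", "data": {"plan": [{"x": -0.001,"y": 0,"z": 0,"spin": 0,"grip": -1},{"x": 0,"y": 0,"z": 0,"spin": 0,"grip": -1}]}}

```text
time: 14.7
eef_pos: [0.4976, -0.2695, 0.0488]
orientation: [0.431, -0.431, 0.56, -0.56]
force: [0.2, 0.3, -0.1]
finger_gap: -0.0
```

```bash
python3 - <<'E'
from h import *
from station import *
s=read_state(); print("tcp local",loc(s["eef_pos"][None])[0].round(4)); go(s,press(-.001,-.061,.05),-14.8)
c=vision.capture("scene"); crop(c,230,325,110,250,5.7,"pics/s13.png")
E
```

```text
tcp local [-0.002  -0.0614  0.0488]
t 14.7 tcp [ 0.4976 -0.2695  0.0488] xdir -104.8 zdir -14.8 tooly [ 0.  0. -1.] F [ 0.2  0.3 -0.1] gap -0.0 q [-0.12  0.55  0.67  1.95 -0.47  0.8   0.55]
shift tool xyz (mm) [-0.4 -1.2  1. ]
world turn needed ccw deg 0.01 -> spin (about tool y=down) -0.01
```

View pics/s13.png

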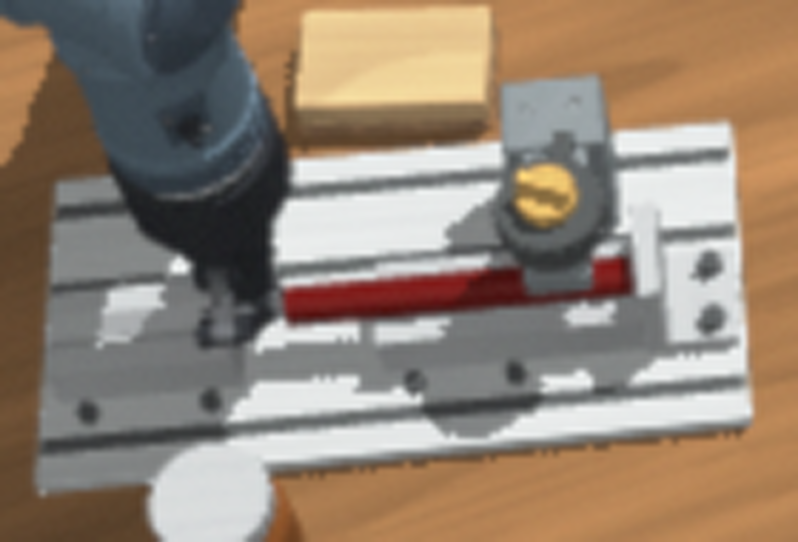

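{"op": "play_rows", "data": {"plan": [{"x": -0.001,"y": 0,"z": 0,"spin": 0,"grip": -1},{"x": 0,"y": 0,"z": 0,"spin": 0,"grip": -1}]}}

```text
time: 14.95
eef_pos: [0.4978, -0.2686, 0.0488]
orientation: [0.431, -0.431, 0.56, -0.56]
force: [-0.9, -0.7, -0.2]
finger_gap: 0.002
```

{"op": "play_rows", "data": {"plan": [{"x": -0.001,"y": 0,"z": 0,"spin": 0,"grip": -1},{"x": 0,"y": 0,"z": 0,"spin": 0,"grip": -1}]}}

```text
time: 15.15
eef_pos: [0.4981, -0.2676, 0.0488]
orientation: [0.431, -0.431, 0.56, -0.56]
force: [0.8, -1.0, -0.6]
finger_gap: -0.003
```

{"op": "play_rows", "data": {"plan": [{"x": -0.001,"y": 0,"z": 0,"spin": 0,"grip": -1},{"x": 0,"y": 0,"z": 0,"spin": 0,"grip": -1}]}}

```text
time: 15.35
eef_pos: [0.4982, -0.2671, 0.0488]
orientation: [-0.431, 0.431, -0.56, 0.56]
force: [0.0, -0.7, -0.1]
finger_gap: 0.003
```

{"op": "play_rows", "data": {"plan": [{"x": -0.001,"y": 0,"z": 0,"spin": 0,"grip": -1},{"x": 0,"y": 0,"z": 0,"spin": 0,"grip": -1}]}}

```text
time: 15.55
eef_pos: [0.4982, -0.2671, 0.049]
orientation: [-0.431, 0.432, -0.56, 0.561]
force: [-0.5, -3.8, -0.7]
finger_gap: 0.003
```

{"op": "play_rows", "data": {"plan": [{"x": -0.001,"y": 0,"z": 0,"spin": 0,"grip": -1},{"x": 0,"y": 0,"z": 0,"spin": 0,"grip": -1},{"x": 0,"y": 0,"z": 0,"spin": 0,"grip": -1}]}}

```text
time: 15.85
eef_pos: [0.4982, -0.2671, 0.0491]
orientation: [-0.43, 0.432, -0.56, 0.562]
force: [-1.8, -4.7, -0.2]
finger_gap: -0.002
```

```bash
python3 - <<'E'
from h import *
from station import *
s=read_state(); print("tcp local",loc(s["eef_pos"][None])[0].round(4)); go(s,press(-.001,-.061,.05),-14.8)
c=vision.capture("scene"); crop(c,230,325,110,250,5.7,"pics/s14.png")
E
```

```text
tcp local [-0.002  -0.0589  0.0491]
t 15.85 tcp [ 0.4982 -0.2671  0.0491] xdir -104.9 zdir -14.9 tooly [ 0.    -0.003 -1.   ] F [-1.8 -4.7 -0.2] gap -0.002 q [-0.13  0.55  0.67  1.96 -0.47  0.79  0.55]
shift tool xyz (mm) [ 2.1 -0.9  1. ]
world turn needed ccw deg 0.1 -> spin (about tool y=down) -0.1
```

View pics/s14.png

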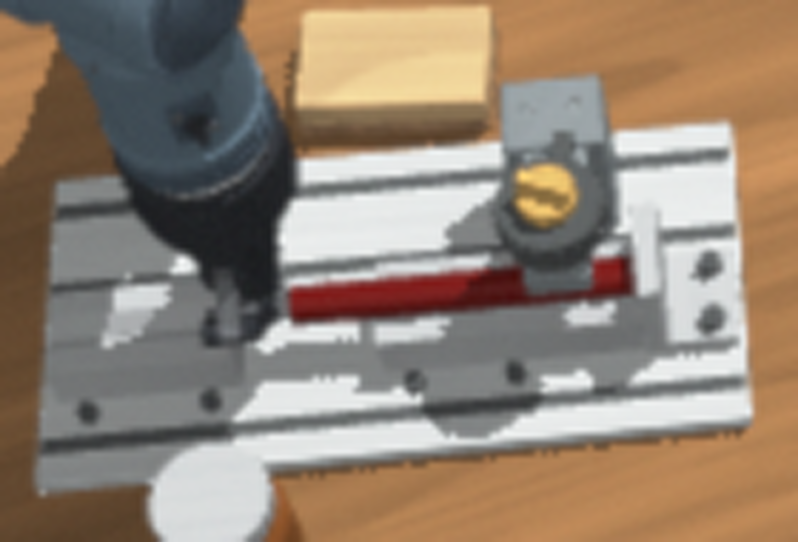

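{"op": "play_rows", "data": {"plan": [{"x": 0.008,"y": 0,"z": 0,"spin": 0,"grip": -1},{"x": 0.02,"y": 0,"z": 0,"spin": 0,"grip": -1},{"x": 0,"y": -0.02,"z": 0,"spin": 0,"grip": -1},{"x": 0,"y": -0.03,"z": 0,"spin": 0,"grip": -1},{"x": 0,"y": -0.04,"z": 0,"spin": 0,"grip": -1},{"x": 0,"y": -0.04,"z": 0,"spin": 0,"grip": -1},{"x": 0,"y": -0.03,"z": 0,"spin": 0,"grip": -1},{"x": 0,"y": 0,"z": 0,"spin": 0,"grip": 1}]}}

```text
time: 16.7
eef_pos: [0.4951, -0.2929, 0.2138]
orientation: [-0.434, 0.429, -0.558, 0.562]
force: [0.4, -0.5, -0.8]
finger_gap: 0.16
```

{"op": "play_rows", "data": {"plan": [{"x": 0,"y": 0,"z": 0,"spin": -8.5,"grip": 1},{"x": 0,"y": 0,"z": 0,"spin": -8.5,"grip": 1},{"x": 0,"y": 0,"z": 0,"spin": -8.5,"grip": 1},{"x": 0,"y": 0,"z": 0,"spin": -8.5,"grip": 1},{"x": 0,"y": 0,"z": 0,"spin": -8.5,"grip": 1},{"x": 0,"y": 0,"z": 0,"spin": -8.5,"grip": 1},{"x": 0,"y": 0,"z": 0,"spin": -8.5,"grip": 1},{"x": 0,"y": 0,"z": 0,"spin": -8.5,"grip": 1},{"x": 0,"y": 0,"z": 0,"spin": -8.5,"grip": 1},{"x": 0,"y": 0,"z": 0,"spin": -8.5,"grip": 1}]}}

```text
time: 17.7
eef_pos: [0.4912, -0.2903, 0.2075]
orientation: [0.698, -0.696, 0.12, -0.118]
force: [-0.0, 0.4, 0.3]
finger_gap: 1.003
```

```bash
python3 - <<'E'
from h import *
from station import *
s=read_state(); print("tcp local",loc(s["eef_pos"][None])[0].round(4)); go(s,press(-.001,.085,.2),75.2)
c=vision.capture("wrist"); pickle.dump(c,open("wrist15.pkl","wb")); cv2.imwrite(f"pics/w15.png",c["pixels"][:,:,::-1])
c=vision.capture("top"); pickle.dump(c,open("top15.pkl","wb")); crop(c,165,255,325,460,5.9,"pics/t15.png")
E
```

```text
tcp local [-0.0029 -0.0831  0.2075]
t 17.7 tcp [ 0.4912 -0.2903  0.2075] xdir -19.4 zdir 70.6 tooly [-0.002  0.003 -1.   ] F [-0.   0.4  0.3] gap 1.003 q [-0.    0.28  0.55  1.84 -0.17  1.07  1.84]
shift tool xyz (mm) [-11.6   7.9 167.7]
world turn needed ccw deg 4.61 -> spin (about tool y=down) -4.61
```

View pics/w15.png

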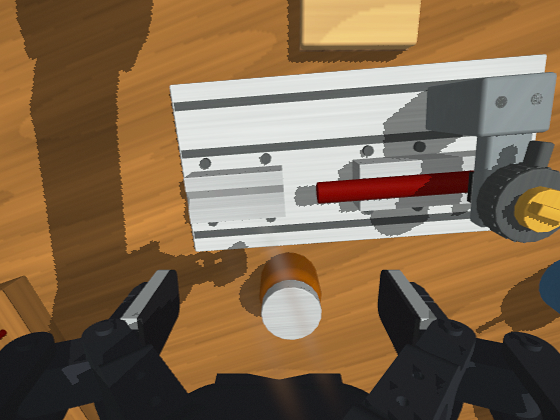

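View pics/t15.png

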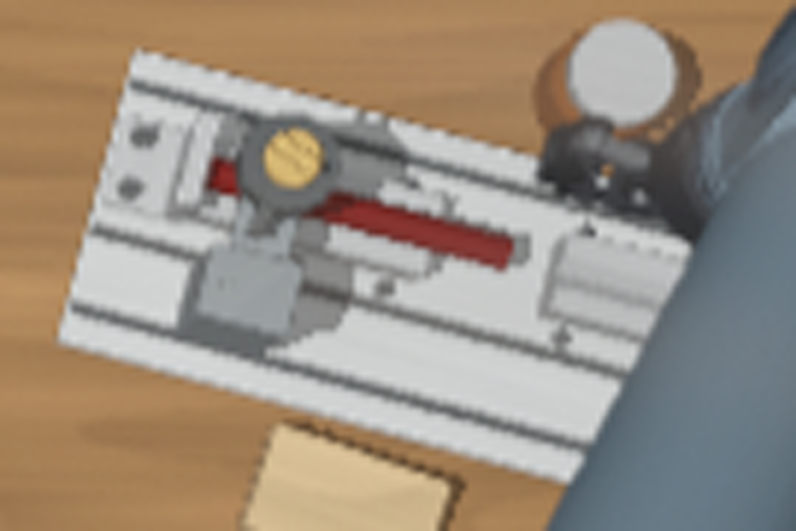

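{"op": "play_rows", "data": {"plan": [{"x": 0.003,"y": 0,"z": 0,"spin": -4.6,"grip": 1},{"x": 0,"y": 0,"z": 0.025,"spin": 0,"grip": 1},{"x": 0,"y": 0,"z": 0.035,"spin": 0,"grip": 1},{"x": 0,"y": 0,"z": 0.035,"spin": 0,"grip": 1},{"x": 0,"y": 0,"z": 0.035,"spin": 0,"grip": 1},{"x": 0,"y": 0,"z": 0.025,"spin": 0,"grip": 1},{"x": 0,"y": 0,"z": 0.013,"spin": 0,"grip": 1},{"x": 0,"y": 0,"z": 0,"spin": 0,"grip": 1},{"x": 0,"y": 0,"z": 0,"spin": 0,"grip": 1},{"x": 0,"y": 0,"z": 0,"spin": 0,"grip": 1}]}}

```text
time: 18.8
eef_pos: [0.5378, -0.1332, 0.2087]
orientation: [-0.7, 0.701, -0.095, 0.095]
force: [-0.2, -0.8, -0.5]
finger_gap: 0.999
```

```bash
python3 - <<'E'
from h import *
from station import *
s=read_state(); print("tcp local",loc(s["eef_pos"][None])[0].round(4)); go(s,press(0,.085,.2),75.2)
c=vision.capture("wrist"); pickle.dump(c,open("wrist16.pkl","wb")); cv2.imwrite(f"pics/w16.png",c["pixels"][:,:,::-1])
L=loc(cloud(c))
for z0 in (.103,.134,.155):
  m=(abs(L[...,2]-z0)<.003)&(abs(L[...,1]-.085)<.06)&(abs(L[...,0])<.06)
  print(z0,m.sum(),np.percentile(L[m],[.5,50,99.5],axis=0).round(4).tolist())
E
```

```text
tcp local [0.002  0.0806 0.2087]
t 18.8 tcp [ 0.5378 -0.1332  0.2087] xdir -15.5 zdir 74.5 tooly [-0.    -0.001 -1.   ] F [-0.2 -0.8 -0.5] gap 0.999 q [-0.23  0.24  0.45  1.87 -0.12  1.06  1.57]
shift tool xyz (mm) [-2.1  8.7  4.4]
world turn needed ccw deg 0.66 -> spin (about tool y=down) -0.66
0.103 1586 [[-0.0598, 0.0632, 0.1007], [-0.0426, 0.0847, 0.1038], [-0.0219, 0.1124, 0.106]]
0.134 2820 [[-0.0267, 0.0626, 0.1312], [-0.0074, 0.0869, 0.1342], [0.0234, 0.1125, 0.1361]]
0.155 480 [[-0.0084, 0.0753, 0.1521], [-0.0017, 0.0876, 0.1547], [0.0058, 0.0998, 0.1565]]
```

View pics/w16.png

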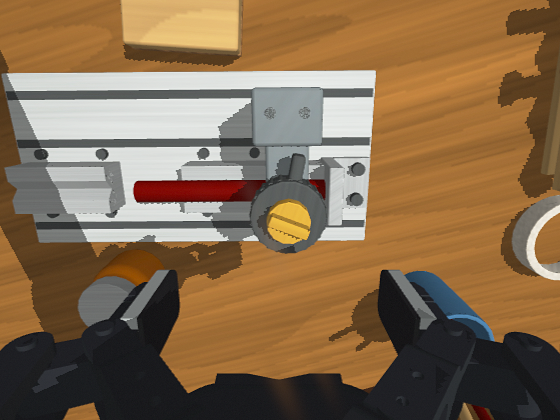

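{"op": "play_rows", "data": {"plan": [{"x": -0.002,"y": 0,"z": 0.006,"spin": -0.6,"grip": 1},{"x": 0,"y": 0.02,"z": 0,"spin": 0,"grip": 1},{"x": 0,"y": 0.02,"z": 0,"spin": 0,"grip": 1},{"x": 0,"y": 0,"z": 0,"spin": 0,"grip": 1},{"x": 0,"y": 0,"z": 0,"spin": 0,"grip": 1},{"x": 0,"y": 0,"z": 0,"spin": 0,"grip": 1}]}}

```text
time: 19.45
eef_pos: [0.539, -0.1249, 0.1699]
orientation: [-0.701, 0.701, -0.089, 0.091]
force: [0.5, -0.2, 0.9]
finger_gap: 1.003
```

```bash
python3 - <<'E'
from h import *
from station import *
s=read_state(); print("tcp local",loc(s["eef_pos"][None])[0].round(4)); go(s,press(0,.0865,.11),75.2)
c=vision.capture("wrist"); pickle.dump(c,open("wrist17.pkl","wb")); cv2.imwrite(f"pics/w17.png",c["pixels"][:,:,::-1])
L=loc(cloud(c))
for z0 in (.103,.134,.155):
  m=(abs(L[...,2]-z0)<.003)&(abs(L[...,1]-.085)<.06)&(abs(L[...,0])<.06)
  print(z0,m.sum(),np.percentile(L[m],[.5,50,99.5],axis=0).round(4).tolist())
E
```

```text
tcp local [0.0011 0.089  0.1699]
t 19.45 tcp [ 0.539  -0.1249  0.1699] xdir -14.6 zdir 75.4 tooly [ 0.002 -0.    -1.   ] F [ 0.5 -0.2  0.9] gap 1.003 q [-0.22  0.28  0.44  1.91 -0.14  0.98  1.59]
shift tool xyz (mm) [-1.2 59.9 -2.5]
world turn needed ccw deg -0.16 -> spin (about tool y=down) 0.16
0.103 2183 [[-0.0599, 0.0632, 0.1007], [-0.0423, 0.0848, 0.1037], [-0.0217, 0.1123, 0.106]]
0.134 3871 [[-0.0267, 0.0627, 0.1312], [-0.0087, 0.0875, 0.1342], [0.0233, 0.1126, 0.1364]]
0.155 713 [[-0.0086, 0.0752, 0.1521], [-0.0018, 0.0873, 0.1546], [0.0057, 0.1, 0.1563]]
```

View pics/w17.png

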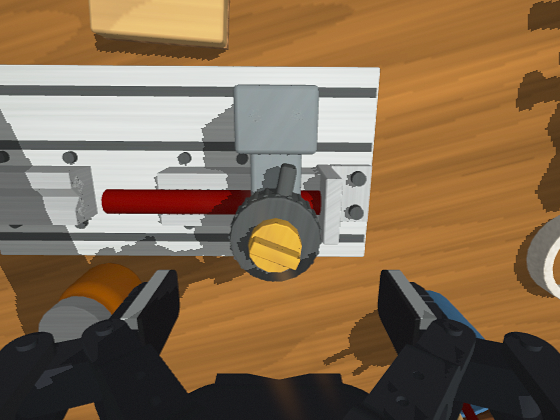

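{"op": "play_rows", "data": {"plan": [{"x": -0.002,"y": 0,"z": -0.002,"spin": 0,"grip": 1},{"x": 0,"y": 0.02,"z": 0,"spin": 0,"grip": 1},{"x": 0,"y": 0.02,"z": 0,"spin": 0,"grip": 1},{"x": 0,"y": 0.015,"z": 0,"spin": 0,"grip": 1},{"x": 0,"y": 0.005,"z": 0,"spin": 0,"grip": 1},{"x": 0,"y": 0,"z": 0,"spin": 0,"grip": 1},{"x": 0,"y": 0,"z": 0,"spin": 0,"grip": 1}]}}

```text
time: 20.2
eef_pos: [0.5364, -0.1261, 0.1094]
orientation: [-0.701, 0.701, -0.09, 0.09]
force: [-0.1, -0.2, 0.3]
finger_gap: 0.998
```

```bash
python3 - <<'E'
from h import *
from station import *
s=read_state(); print("tcp local",loc(s["eef_pos"][None])[0].round(4)); go(s,press(-.0008,.0868,.11),75.2)
c=vision.capture("wrist"); pickle.dump(c,open("wrist18.pkl","wb")); cv2.imwrite(f"pics/w18.png",c["pixels"][:,:,::-1])
c=vision.capture("scene"); crop(c,230,325,110,250,5.7,"pics/s18.png")
E
```

```text
tcp local [-0.0011  0.0872  0.1094]
t 20.2 tcp [ 0.5364 -0.1261  0.1094] xdir -14.6 zdir 75.4 tooly [ 0.001 -0.    -1.   ] F [-0.1 -0.2  0.3] gap 0.998 q [-0.2   0.36  0.42  1.96 -0.19  0.86  1.63]
shift tool xyz (mm) [ 0.3 -0.6 -0.4]
world turn needed ccw deg -0.18 -> spin (about tool y=down) 0.18
```

View pics/w18.png

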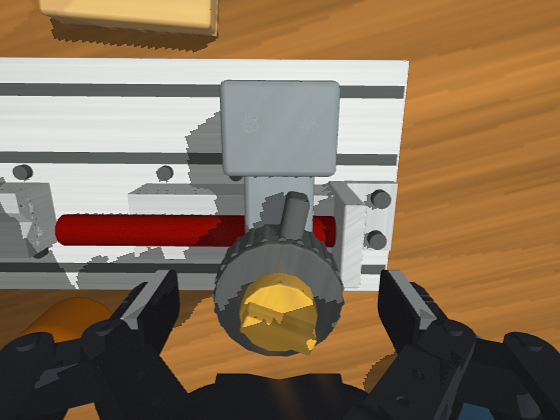

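View pics/s18.png

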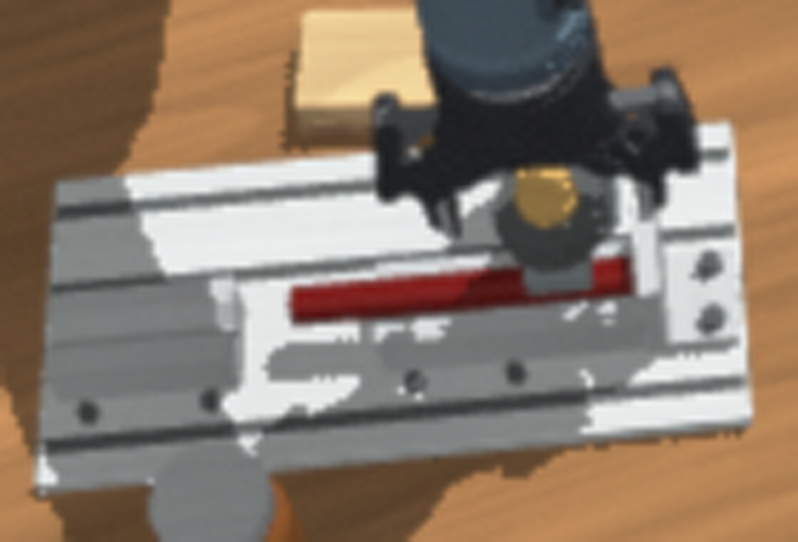

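{"op": "play_rows", "data": {"plan": [{"x": 0,"y": 0,"z": 0,"spin": 0,"grip": -0.2},{"x": 0,"y": 0,"z": 0,"spin": 0,"grip": -0.2},{"x": 0,"y": 0,"z": 0,"spin": 0,"grip": -0.2},{"x": 0,"y": 0,"z": 0,"spin": 0,"grip": -0.2},{"x": 0,"y": 0,"z": 0,"spin": 0,"grip": -0.2},{"x": 0,"y": 0,"z": 0,"spin": 0,"grip": -0.2}], "force": 30}}

```text
time: 20.9
eef_pos: [0.5361, -0.1262, 0.1095]
orientation: [-0.701, 0.701, -0.09, 0.09]
force: [-2.5, 0.0, 5.1]
finger_gap: 0.597
```

```bash
python3 - <<'E'
from h import *
from station import *
s=read_state(); print("tcp local",loc(s["eef_pos"][None])[0].round(4)); go(s,press(-.0008,.0868,.11),75.2); print(s["ft_torque"].round(2))
c=vision.capture("wrist"); pickle.dump(c,open("wrist19.pkl","wb")); cv2.imwrite(f"pics/w19.png",c["pixels"][:,:,::-1])
E
```

```text
tcp local [-0.0015  0.087   0.1095]
t 20.9 tcp [ 0.5361 -0.1262  0.1095] xdir -14.6 zdir 75.4 tooly [ 0.001 -0.    -1.   ] F [-2.5  0.   5.1] gap 0.597 q [-0.2   0.36  0.42  1.96 -0.19  0.86  1.63]
shift tool xyz (mm) [ 0.7 -0.5 -0.2]
world turn needed ccw deg -0.19 -> spin (about tool y=down) 0.19
[-0.14  0.4   0.07]
```

View pics/w19.png

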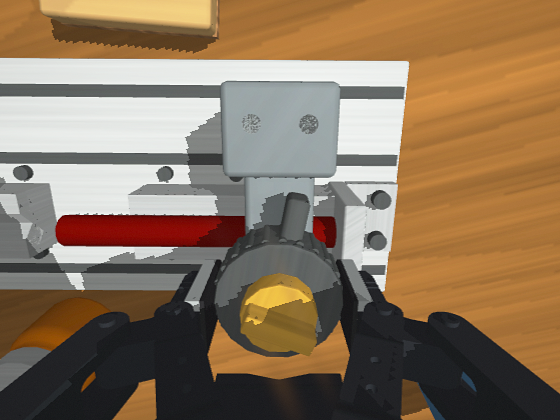

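{"op": "play_rows", "data": {"plan": [{"x": 0,"y": 0,"z": 0,"spin": 3,"grip": -0.2},{"x": 0,"y": 0,"z": 0,"spin": 3,"grip": -0.2},{"x": 0,"y": 0,"z": 0,"spin": 3,"grip": -0.2},{"x": 0,"y": 0,"z": 0,"spin": 3,"grip": -0.2},{"x": 0,"y": 0,"z": 0,"spin": 3,"grip": -0.2},{"x": 0,"y": 0,"z": 0,"spin": 3,"grip": -0.2},{"x": 0,"y": 0,"z": 0,"spin": 3,"grip": -0.2},{"x": 0,"y": 0,"z": 0,"spin": 3,"grip": -0.2},{"x": 0,"y": 0,"z": 0,"spin": 3,"grip": -0.2},{"x": 0,"y": 0,"z": 0,"spin": 3,"grip": -0.2}]}}

```text
time: 21.95
eef_pos: [0.5362, -0.1259, 0.1095]
orientation: [0.654, -0.654, 0.269, -0.269]
force: [-1.2, 1.1, 5.1]
finger_gap: 0.595
```

```bash
python3 - <<'E'
from h import *
from station import *
s=read_state(); print("tcp local",loc(s["eef_pos"][None])[0].round(4)); go(s,press(-.0008,.0868,.11),75.2); print(s["ft_torque"].round(2))
c=vision.capture("wrist"); pickle.dump(c,open("wrist20.pkl","wb")); cv2.imwrite(f"pics/w20.png",c["pixels"][:,:,::-1])
E
```

```text
tcp local [-0.0014  0.0873  0.1095]
t 21.95 tcp [ 0.5362 -0.1259  0.1095] xdir -44.7 zdir 45.3 tooly [ 0.001  0.    -1.   ] F [-1.2  1.1  5.1] gap 0.595 q [-0.29  0.38  0.52  1.96 -0.24  0.87  1.16]
shift tool xyz (mm) [ 0.8 -0.5 -0.1]
world turn needed ccw deg 29.91 -> spin (about tool y=down) -29.91
[-0.01  0.4   0.1 ]
```

View pics/w20.png

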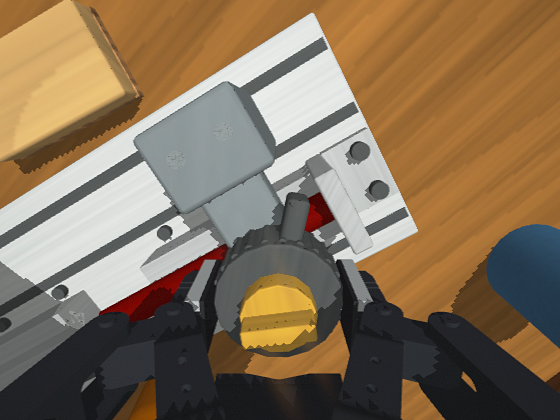

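The lug stays at (296,212) relative to the hand, so the ring turns with it; the brass bar has kept its world direction. Continuing.

{"op": "play_rows", "data": {"plan": [{"x": 0,"y": 0,"z": 0,"spin": 3,"grip": -0.2},{"x": 0,"y": 0,"z": 0,"spin": 3,"grip": -0.2},{"x": 0,"y": 0,"z": 0,"spin": 3,"grip": -0.2},{"x": 0,"y": 0,"z": 0,"spin": 3,"grip": -0.2},{"x": 0,"y": 0,"z": 0,"spin": 3,"grip": -0.2},{"x": 0,"y": 0,"z": 0,"spin": 3,"grip": -0.2},{"x": 0,"y": 0,"z": 0,"spin": 3,"grip": -0.2},{"x": 0,"y": 0,"z": 0,"spin": 3,"grip": -0.2},{"x": 0,"y": 0,"z": 0,"spin": 3,"grip": -0.2},{"x": 0,"y": 0,"z": 0,"spin": 3,"grip": -0.2}]}}

```text
time: 23.0
eef_pos: [0.5364, -0.1257, 0.1095]
orientation: [0.562, -0.562, 0.429, -0.429]
force: [-1.1, 0.9, 5.2]
finger_gap: 0.599
```

```bash
python3 - <<'E'
from h import *
from station import *
s=read_state(); print("tcp local",loc(s["eef_pos"][None])[0].round(4)); go(s,press(-.0008,.0868,.11),75.2); print(s["ft_torque"].round(2))
E
```

```text
tcp local [-0.0012  0.0875  0.1095]
t 23.0 tcp [ 0.5364 -0.1257  0.1095] xdir -74.7 zdir 15.3 tooly [ 0.001  0.    -1.   ] F [-1.1  0.9  5.2] gap 0.599 q [-0.38  0.4   0.63  1.96 -0.31  0.87  0.68]
shift tool xyz (mm) [ 0.8 -0.5  0. ]
world turn needed ccw deg 59.89 -> spin (about tool y=down) -59.89
[0.   0.38 0.09]
```

{"op": "play_rows", "data": {"plan": [{"x": 0,"y": 0,"z": 0,"spin": 2,"grip": -0.2},{"x": 0,"y": 0,"z": 0,"spin": 2,"grip": -0.2},{"x": 0,"y": 0,"z": 0,"spin": 2,"grip": -0.2},{"x": 0,"y": 0,"z": 0,"spin": 2,"grip": -0.2},{"x": 0,"y": 0,"z": 0,"spin": 0,"grip": -0.2}]}}

```text
time: 23.5
eef_pos: [0.5365, -0.1257, 0.1095]
orientation: [0.531, -0.531, 0.467, -0.467]
force: [-1.7, -0.5, 4.5]
finger_gap: 0.595
```

```bash
python3 - <<'E'
from h import *
from station import *
s=read_state(); print("tcp local",loc(s["eef_pos"][None])[0].round(4)); go(s,press(-.0008,.0868,.11),75.2); print(s["ft_torque"].round(2))
c=vision.capture("wrist"); pickle.dump(c,open("wrist21.pkl","wb")); cv2.imwrite(f"pics/w21.png",c["pixels"][:,:,::-1])
E
```

```text
tcp local [-0.0012  0.0876  0.1095]
t 23.5 tcp [ 0.5365 -0.1257  0.1095] xdir -82.6 zdir 7.4 tooly [ 0.001  0.    -1.   ] F [-1.7 -0.5  4.5] gap 0.595 q [-0.4   0.41  0.67  1.96 -0.32  0.88  0.56]
shift tool xyz (mm) [ 0.8 -0.5  0.1]
world turn needed ccw deg 67.84 -> spin (about tool y=down) -67.84
[ 0.07  0.36 -0.07]
```

View pics/w21.png

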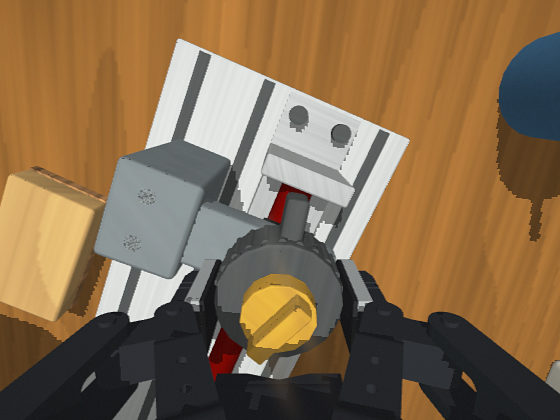

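{"op": "play_rows", "data": {"plan": [{"x": 0,"y": 0,"z": 0,"spin": 2,"grip": -0.2},{"x": 0,"y": 0,"z": 0,"spin": 2,"grip": -0.2}]}}

```text
time: 23.75
eef_pos: [0.5366, -0.1258, 0.1094]
orientation: [0.515, -0.515, 0.484, -0.485]
force: [-0.7, 0.2, 5.2]
finger_gap: 0.597
```

```bash
python3 - <<'E'
from h import *
from station import *
s=read_state(); go(s,press(-.0008,.0868,.11),75.2); print(s["ft_torque"].round(2))
E
```

```text
t 23.75 tcp [ 0.5366 -0.1258  0.1094] xdir -86.4 zdir 3.6 tooly [ 0.001 -0.001 -1.   ] F [-0.7  0.2  5.2] gap 0.597 q [-0.41  0.41  0.68  1.96 -0.33  0.88  0.5 ]
shift tool xyz (mm) [ 0.8 -0.6  0.1]
world turn needed ccw deg 71.64 -> spin (about tool y=down) -71.64
[-0.04  0.21  1.19]
```

{"op": "play_rows", "data": {"plan": [{"x": 0,"y": 0,"z": 0,"spin": 2,"grip": -0.2},{"x": 0,"y": 0,"z": 0,"spin": 2,"grip": -0.2}]}}

```text
time: 23.95
eef_pos: [0.5366, -0.1276, 0.1094]
orientation: [-0.498, 0.499, -0.5, 0.503]
force: [-0.1, -6.4, 4.0]
finger_gap: 0.598
```

```bash
python3 - <<'E'
from h import *
from station import *
s=read_state(); go(s,press(-.0008,.0868,.11),75.2); print(s["ft_torque"].round(2))
E
```

```text
t 23.95 tcp [ 0.5366 -0.1276  0.1094] xdir -90.4 zdir -0.4 tooly [ 0.002 -0.004 -1.   ] F [-0.1 -6.4  4. ] gap 0.598 q [-0.43  0.41  0.7   1.97 -0.34  0.88  0.44]
shift tool xyz (mm) [-1.1 -0.6  0.1]
world turn needed ccw deg 75.63 -> spin (about tool y=down) -75.63
[-1.24  0.26  0.73]
```

{"op": "play_rows", "data": {"plan": [{"x": 0,"y": 0,"z": 0,"spin": 2,"grip": -0.2},{"x": 0,"y": 0,"z": 0,"spin": 2,"grip": -0.2}]}}

```text
time: 24.15
eef_pos: [0.5364, -0.1294, 0.1095]
orientation: [-0.479, 0.481, -0.517, 0.521]
force: [-0.0, -4.1, 1.8]
finger_gap: 0.598
```

```bash
python3 - <<'E'
from h import *
from station import *
s=read_state(); go(s,press(-.0008,.0868,.11),75.2); print(s["ft_torque"].round(2))
c=vision.capture("wrist"); pickle.dump(c,open("wrist22.pkl","wb")); cv2.imwrite(f"pics/w22.png",c["pixels"][:,:,::-1])
E
```

```text
t 24.15 tcp [ 0.5364 -0.1294  0.1095] xdir -94.5 zdir -4.5 tooly [ 0.002 -0.006 -1.   ] F [-0.  -4.1  1.8] gap 0.598 q [-0.44  0.42  0.71  1.97 -0.35  0.88  0.38]
shift tool xyz (mm) [-2.8 -0.5  0.1]
world turn needed ccw deg 79.69 -> spin (about tool y=down) -79.69
[-0.88  0.16  0.65]
```

View pics/w22.png

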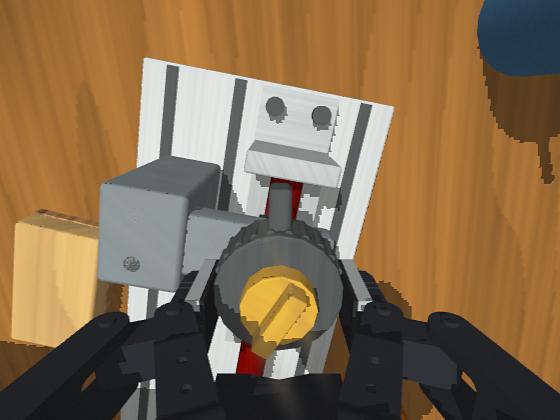

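{"op": "play_rows", "data": {"plan": [{"x": 0,"y": 0,"z": 0,"spin": 0,"grip": 1},{"x": 0,"y": 0,"z": 0,"spin": 0,"grip": 1},{"x": 0,"y": 0,"z": 0,"spin": 0,"grip": 1},{"x": 0,"y": 0,"z": 0,"spin": 0,"grip": 1},{"x": 0,"y": 0,"z": 0,"spin": 0,"grip": 1},{"x": 0,"y": 0,"z": 0,"spin": 0,"grip": 1}]}}

```text
time: 24.8
eef_pos: [0.5358, -0.1257, 0.1087]
orientation: [0.48, -0.479, 0.52, -0.52]
force: [0.1, 0.0, 0.3]
finger_gap: 1.005
```

```bash
python3 - <<'E'
from h import *
from station import *
s=read_state(); go(s,press(-.0008,.0868,.11),75.2); print(s["ft_torque"].round(2))
c=vision.capture("wrist"); pickle.dump(c,open("wrist23.pkl","wb")); cv2.imwrite(f"pics/w23.png",c["pixels"][:,:,::-1])
E
```

```text
t 24.8 tcp [ 0.5358 -0.1257  0.1087] xdir -94.6 zdir -4.6 tooly [-0.  0. -1.] F [0.1 0.  0.3] gap 1.005 q [-0.44  0.42  0.71  1.97 -0.35  0.88  0.38]
shift tool xyz (mm) [ 0.8 -1.3  1. ]
world turn needed ccw deg 79.8 -> spin (about tool y=down) -79.8
[-0.06  0.02  0.02]
```

View pics/w23.png

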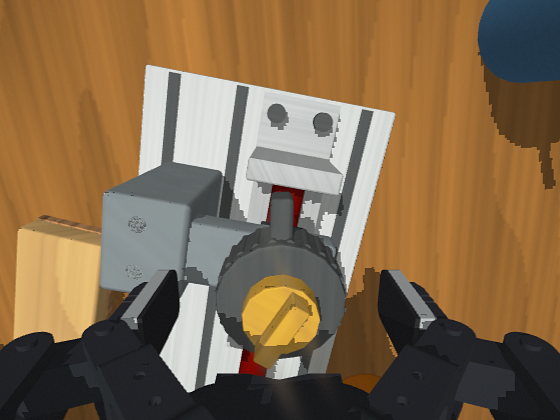

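{"op": "play_rows", "data": {"plan": [{"x": 0,"y": -0.015,"z": 0,"spin": 0,"grip": 1},{"x": 0,"y": -0.03,"z": 0,"spin": 0,"grip": 1},{"x": 0,"y": -0.04,"z": 0,"spin": 0,"grip": 1},{"x": 0.04,"y": -0.02,"z": 0,"spin": 0,"grip": 1},{"x": 0.04,"y": 0,"z": 0,"spin": 0,"grip": 1},{"x": 0.04,"y": 0,"z": 0,"spin": 0,"grip": 1},{"x": 0,"y": 0,"z": 0,"spin": 0,"grip": 1},{"x": 0,"y": 0,"z": 0,"spin": 0,"grip": 1}]}}

```text
time: 25.65
eef_pos: [0.5256, -0.2473, 0.2149]
orientation: [-0.479, 0.478, -0.52, 0.521]
force: [0.2, 0.4, 0.1]
finger_gap: 1.001
```

```bash
python3 - <<'E'
from h import *
from station import *
s=read_state(); go(s,press(-.0008,.0868,.11),75.2)
for n in("wrist","scene","top"):
  c=vision.capture(n); pickle.dump(c,open(n+"24.pkl","wb")); cv2.imwrite(f"pics/{n}24.png",c["pixels"][:,:,::-1])
  if n=="scene": crop(c,230,325,110,250,5.7,"pics/s24.png")
  L=loc(cloud(c)); 
  m=(L[...,2]>.108)&(L[...,2]<.14)&(np.hypot(L[...,0],L[...,1]-.0865)<.046)&(np.hypot(L[...,0],L[...,1]-.0865)>.031)
  if m.sum()>5:
    q=L[m].mean(0); q[1]-=.0865; print(n,m.sum(),q, "phi",np.arctan2(q[1],-q[0]))
E
```

```text
t 25.65 tcp [ 0.5256 -0.2473  0.2149] xdir -94.8 zdir -4.8 tooly [ 0.001 -0.    -1.   ] F [0.2 0.4 0.1] gap 1.001 q [-0.31  0.34  0.82  1.82 -0.28  1.1   0.53]
shift tool xyz (mm) [-121.3  104.9    0.7]
world turn needed ccw deg 80.04 -> spin (about tool y=down) -80.04
scene 25 [-0.01186004  0.02768618  0.12175885] phi 1.1660714368664271
top 14 [-0.01777314  0.02127725  0.12148331] phi 0.8748915102189683
```

View pics/wrist24.png

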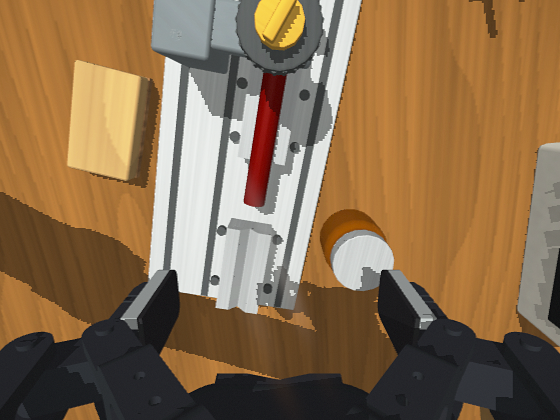

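View pics/s24.png

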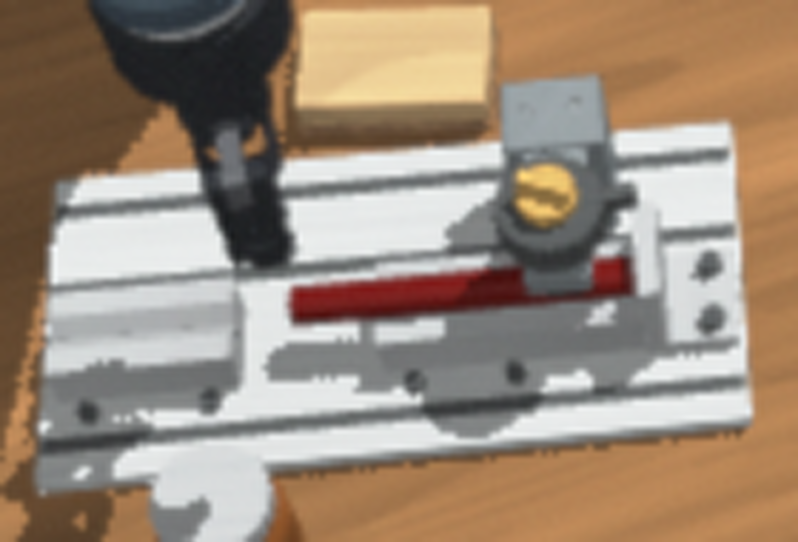

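View pics/top24.png

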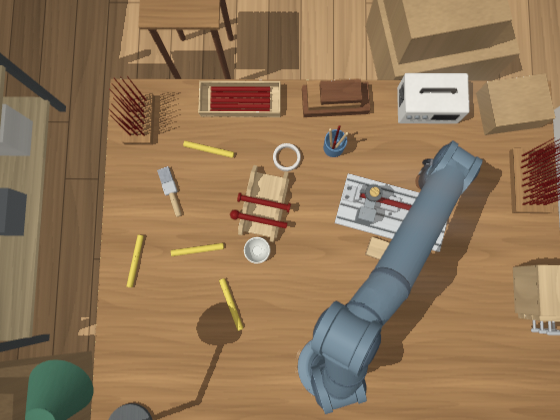

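```bash
python3 - <<'E'
from h import *
for n in("wrist16","wrist17","wrist18","wrist23","scene24","scene0"):
  c=pickle.load(open(n+".pkl","rb")); L=loc(cloud(c)); k=L[...,2]
  for ctr in ((-.001,.087),(.001,.085)):
    r=np.hypot(L[...,0]-ctr[0],L[...,1]-ctr[1])
    m=(k>.116)&(k<.132)&(r<.0425)&(r>.032)
    if m.sum()>3:
      q=L[m]-[ctr[0],ctr[1],0]; q=q.mean(0); print(n,m.sum(),q.round(4),"phi",np.arctan2(q[1],-q[0]).round(3))
# predicted lug tip pixels in scene24 for phis
c=pickle.load(open("scene24.pkl","rb"))
for ph in (1.2,1.3,1.4): 
  p=proj(c,press(-.042*np.cos(ph),.0855+.042*np.sin(ph),.122)); print(ph,((p-[110,230])*5.7).round(0))
E
```

```text
wrist16 245 [-0.0367  0.0071  0.128 ] phi 0.191
wrist16 230 [-0.0362  0.0086  0.1286] phi 0.233
wrist17 351 [-0.0369  0.0072  0.128 ] phi 0.193
wrist17 317 [-0.0361  0.0087  0.1289] phi 0.237
wrist18 965 [-0.03   -0.0023  0.1277] phi -0.077
wrist18 995 [-0.0248 -0.008   0.1284] phi -0.311
wrist23 962 [0.0042 0.0308 0.1279] phi 1.706
wrist23 984 [0.009  0.027  0.1284] phi 1.894
scene24 15 [-0.0019  0.0362  0.1256] phi 1.519
scene24 19 [-0.0037  0.037   0.1255] phi 1.47
scene0 10 [-0.0355  0.0067  0.125 ] phi 0.186
scene0 12 [-0.0366  0.0087  0.1253] phi 0.233
1.2 [628. 173.]
1.3 [632. 180.]
1.4 [634. 187.]
```

```bash
python3 -c "
from station import *
print(env.sign_off())"
```

```text
the job is handed in; nothing more can be done
None
```

The plain handle is clamped in the engraving rest with its end against the stop. I handed the job in at about 26 s of the 69 s; no verdict is reported, so what follows rests on my own checks.

I took the plain rod from the outer notch of the rack, at pixel (266,184) in the top view. I laid it in the groove over the finger gap, let go, and pushed it with closed fingers until the tool stopped against about 5 N. I then gripped only the outer ring and turned it clockwise. It ran freely for about 70°, then the torque jumped to about 1.2 N m and the fingers slipped on the ring. After that I opened the fingers and backed away.

**Last checks:**
- **Handle:** in the scene view its end is at the stop, and its rear end has not moved since the push.
- **Ring:** the lug started at about 0.2 rad and now reads about 1.4–1.5 rad against a 1.4 rad end. A first, cruder reading gave 0.87–1.17 rad; that mask cut in close to the top of the arm, so I set it aside.
- **Brass screw:** its bar looked unmoved in direction throughout, judged by eye and not measured.
- **Other things:** the spare handles and the other things on the bench look unmoved, apart from the sanding block and jar, which the arm partly hides in the last top view. In the closer views they are where they were.
- **Robot:** it hovers clear of everything, with almost no force on the wrist.

The three cameras disagreed by 2–4 mm on where the rest was. I placed the handle and centred the ring mainly by the wrist view. I could not measure how hard the foot presses on the handle; I infer it from the ring being at its end.

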